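# Change over the tube carriers on a shaker

## Task

Change over the shaker: raise the hold-down lever fully, take off the carrier that holds no tubes and stand it upright in the shallow tray, then put every carrier with tubes from the bench on a post of its own, its keyway turned to the post's key so that it drops fully home on the deck. When all are on, lower the lever all the way down again. Leave the tip box, the tube rack and the bottle alone.

Things in the scene. Friction and masses are not known exactly. Their poses are not given: they have to be found in the camera images.
- lever (a joint): Hold-down lever of the shaker, rad: 0 = down (arm level and pointing to the shaker's -x, towards the robot; underside of its long bar 52 mm above the deck, over the carriers' discs), 1.3 = fully up, at the stop (arm swung up and away). Starts nearly down. Stiff hinge, about 0.3 N m: it stays where it is left. Hinge axis: through point pivot along the shaker's y.
- lever_grip (a point): Black grip across the end of the lever arm: a cylinder 20 mm thick and 30 mm long, along the hinge axis (own y), 125 mm from the hinge axis. Site: its centre. Free on both ends and above.
- pivot (a point): Point on the lever's hinge axis in the plane of the arm, 108 mm above the bench. Axes are the shaker's: x away from the robot, y along the posts' row and the hinge, z up. Shaker: fixed white casing 145 x 505 mm, deck 50 mm high. The posts' row lies 62 mm to -x of the hinge axis, posts 85, 190, 295 and 400 mm to -y of this point; the deck's front edge is 60 mm to -x of the row.
- post1_foot (a point): Keyed shaker post: upright round steel post 17 mm thick, 28 mm high (top 6 mm tapered), with a key (fin 5 mm wide, 20 mm high, reaching 15 mm from the axis) along own -x; a black line on the pad at its foot points the same way. Four such posts in a row, 105 mm apart, in no fixed order, each turned differently. Site: on the axis at deck level (50 mm above the bench), z up.
- post2_foot (a point): Keyed post just like the one of post1_foot, on another place of the row. Site: on its axis at deck level, own -x towards its key, z up.
- post3_foot (a point): Keyed post just like the one of post1_foot, on another place of the row. Site: on its axis at deck level, own -x towards its key, z up.
- post4_foot (a point): Keyed post just like the one of post1_foot, on another place of the row. Site: on its axis at deck level, own -x towards its key, z up.
- carrier1_mid (a point): Loose carrier with four capped tubes, 98 mm high, 0.2 kg, upright on the bench. Upper part: disc 84 mm across, 30 to 36 mm above the underside, with a nose on its rim at own -x reaching 49 mm from the axis; tube tops at 47 mm; upright grip plate 16 mm thick (own x), 36 mm wide (own y), from 36 to 98 mm. Site: on the axis, half-way up (49 mm), z up. Three or four present; a missing one is None.
- carrier2_mid (a point): Carrier like carrier1. Lower part of all carriers: square hub 60 x 60 x 30 mm, heavy, open below, with a 19.5 mm square bore 30 mm deep and a keyway 8 mm wide cut through the hub's own -x side, full height, under the nose. It drops over a post only with keyway and key in line (about 0.1 rad, 1 mm); home, its underside rests on the deck. Site: on the axis, half-way up (49 mm), z up.
- carrier3_mid (a point): Carrier like carrier1 and carrier2. Site: on the axis, half-way up (49 mm above the underside), z up, own -x towards nose and keyway.
- carrier4_mid (a point): Carrier like carrier1 and carrier2. Site: on the axis, half-way up (49 mm above the underside), z up, own -x towards nose and keyway.
- empty_mid (a point): Loose carrier of the same shape and sizes as the others, 170 g, but without tubes (four black holes in its disc). At the start it is home on one of the posts. Site: on the axis, half-way up (49 mm above the underside), z up.
- tray_in (a point): Shallow fixed tray, 170 x 170 mm outside, walls 5 mm thick, rim 25 mm above the bench, left or right of the bench front. Site: centre of its inner floor, 5 mm above the bench; x and y along its sides.
- tipbox: Bystander: pipette-tip box 85 x 120 mm, 65 mm high. Origin: centre of its underside.
- rack: Bystander: tube rack 90 x 120 mm, 50 mm high. Origin: centre of its underside.
- bottle: Bystander: glass bottle 72 mm across, 160 mm high. Origin: centre of its underside.
Things that resemble listed ones, but are neither listed nor needed, are in the scene too. Leave any green or red look-alike of the part that bears empty_mid alone.

How it is judged (in metres and radians):
On the way, in this order (a step that is already met when the one before it is completed fails the run):
1. the hold-down lever is raised fully (value of joint lever above 1.1 rad), for 0.2 s.
2. with the lever up, the empty carrier stands in the tray and every carrier with tubes is home on a post (((horizontal distance between carrier1_mid and post1_foot below 0.007 m and z of carrier1_mid in the frame of post1_foot below 0.053 m and angle between the x axis of carrier1_mid and the x axis of post1_foot, either way round below 0.2 rad) or (horizontal distance between carrier1_mid and post2_foot below 0.007 m and z of carrier1_mid in the frame of post2_foot below 0.053 m and angle between the x axis of carrier1_mid and the x axis of post2_foot, either way round below 0.2 rad) or (horizontal distance between carrier1_mid and post3_foot below 0.007 m and z of carrier1_mid in the frame of post3_foot below 0.053 m and angle between the x axis of carrier1_mid and the x axis of post3_foot, either way round below 0.2 rad) or (horizontal distance between carrier1_mid and post4_foot below 0.007 m and z of carrier1_mid in the frame of post4_foot below 0.053 m and angle between the x axis of carrier1_mid and the x axis of post4_foot, either way round below 0.2 rad)) and ((horizontal distance between carrier2_mid and post1_foot below 0.007 m and z of carrier2_mid in the frame of post1_foot below 0.053 m and angle between the x axis of carrier2_mid and the x axis of post1_foot, either way round below 0.2 rad) or (horizontal distance between carrier2_mid and post2_foot below 0.007 m and z of carrier2_mid in the frame of post2_foot below 0.053 m and angle between the x axis of carrier2_mid and the x axis of post2_foot, either way round below 0.2 rad) or (horizontal distance between carrier2_mid and post3_foot below 0.007 m and z of carrier2_mid in the frame of post3_foot below 0.053 m and angle between the x axis of carrier2_mid and the x axis of post3_foot, either way round below 0.2 rad) or (horizontal distance between carrier2_mid and post4_foot below 0.007 m and z of carrier2_mid in the frame of post4_foot below 0.053 m and angle between the x axis of carrier2_mid and the x axis of post4_foot, either way round below 0.2 rad)) and ((horizontal distance between carrier3_mid and post1_foot below 0.007 m and z of carrier3_mid in the frame of post1_foot below 0.053 m and angle between the x axis of carrier3_mid and the x axis of post1_foot, either way round below 0.2 rad) or (horizontal distance between carrier3_mid and post2_foot below 0.007 m and z of carrier3_mid in the frame of post2_foot below 0.053 m and angle between the x axis of carrier3_mid and the x axis of post2_foot, either way round below 0.2 rad) or (horizontal distance between carrier3_mid and post3_foot below 0.007 m and z of carrier3_mid in the frame of post3_foot below 0.053 m and angle between the x axis of carrier3_mid and the x axis of post3_foot, either way round below 0.2 rad) or (horizontal distance between carrier3_mid and post4_foot below 0.007 m and z of carrier3_mid in the frame of post4_foot below 0.053 m and angle between the x axis of carrier3_mid and the x axis of post4_foot, either way round below 0.2 rad)) and ((horizontal distance between carrier4_mid and post1_foot below 0.007 m and z of carrier4_mid in the frame of post1_foot below 0.053 m and angle between the x axis of carrier4_mid and the x axis of post1_foot, either way round below 0.2 rad) or (horizontal distance between carrier4_mid and post2_foot below 0.007 m and z of carrier4_mid in the frame of post2_foot below 0.053 m and angle between the x axis of carrier4_mid and the x axis of post2_foot, either way round below 0.2 rad) or (horizontal distance between carrier4_mid and post3_foot below 0.007 m and z of carrier4_mid in the frame of post3_foot below 0.053 m and angle between the x axis of carrier4_mid and the x axis of post3_foot, either way round below 0.2 rad) or (horizontal distance between carrier4_mid and post4_foot below 0.007 m and z of carrier4_mid in the frame of post4_foot below 0.053 m and angle between the x axis of carrier4_mid and the x axis of post4_foot, either way round below 0.2 rad)) and x of empty_mid in the frame of tray_in between -0.062 and 0.062 m and y of empty_mid in the frame of tray_in between -0.062 and 0.062 m and z of empty_mid in the frame of tray_in below 0.054 m and angle between empty_mid's own z axis and vertical below 0.1 rad and value of joint lever above 0.9 rad), for 0.3 s.
At the end, for the whole second after the job is handed in: lever down (under 0.08 rad); every carrier with tubes home on a post (within 7 mm of its axis, 4 mm of the deck, 0.2 rad of the key); the empty carrier upright (0.1 rad) on the tray floor, within 62 mm of the tray centre along each side; all at rest (((horizontal distance between carrier1_mid and post1_foot below 0.007 m and z of carrier1_mid in the frame of post1_foot below 0.053 m and angle between the x axis of carrier1_mid and the x axis of post1_foot, either way round below 0.2 rad) or (horizontal distance between carrier1_mid and post2_foot below 0.007 m and z of carrier1_mid in the frame of post2_foot below 0.053 m and angle between the x axis of carrier1_mid and the x axis of post2_foot, either way round below 0.2 rad) or (horizontal distance between carrier1_mid and post3_foot below 0.007 m and z of carrier1_mid in the frame of post3_foot below 0.053 m and angle between the x axis of carrier1_mid and the x axis of post3_foot, either way round below 0.2 rad) or (horizontal distance between carrier1_mid and post4_foot below 0.007 m and z of carrier1_mid in the frame of post4_foot below 0.053 m and angle between the x axis of carrier1_mid and the x axis of post4_foot, either way round below 0.2 rad)) and ((horizontal distance between carrier2_mid and post1_foot below 0.007 m and z of carrier2_mid in the frame of post1_foot below 0.053 m and angle between the x axis of carrier2_mid and the x axis of post1_foot, either way round below 0.2 rad) or (horizontal distance between carrier2_mid and post2_foot below 0.007 m and z of carrier2_mid in the frame of post2_foot below 0.053 m and angle between the x axis of carrier2_mid and the x axis of post2_foot, either way round below 0.2 rad) or (horizontal distance between carrier2_mid and post3_foot below 0.007 m and z of carrier2_mid in the frame of post3_foot below 0.053 m and angle between the x axis of carrier2_mid and the x axis of post3_foot, either way round below 0.2 rad) or (horizontal distance between carrier2_mid and post4_foot below 0.007 m and z of carrier2_mid in the frame of post4_foot below 0.053 m and angle between the x axis of carrier2_mid and the x axis of post4_foot, either way round below 0.2 rad)) and ((horizontal distance between carrier3_mid and post1_foot below 0.007 m and z of carrier3_mid in the frame of post1_foot below 0.053 m and angle between the x axis of carrier3_mid and the x axis of post1_foot, either way round below 0.2 rad) or (horizontal distance between carrier3_mid and post2_foot below 0.007 m and z of carrier3_mid in the frame of post2_foot below 0.053 m and angle between the x axis of carrier3_mid and the x axis of post2_foot, either way round below 0.2 rad) or (horizontal distance between carrier3_mid and post3_foot below 0.007 m and z of carrier3_mid in the frame of post3_foot below 0.053 m and angle between the x axis of carrier3_mid and the x axis of post3_foot, either way round below 0.2 rad) or (horizontal distance between carrier3_mid and post4_foot below 0.007 m and z of carrier3_mid in the frame of post4_foot below 0.053 m and angle between the x axis of carrier3_mid and the x axis of post4_foot, either way round below 0.2 rad)) and ((horizontal distance between carrier4_mid and post1_foot below 0.007 m and z of carrier4_mid in the frame of post1_foot below 0.053 m and angle between the x axis of carrier4_mid and the x axis of post1_foot, either way round below 0.2 rad) or (horizontal distance between carrier4_mid and post2_foot below 0.007 m and z of carrier4_mid in the frame of post2_foot below 0.053 m and angle between the x axis of carrier4_mid and the x axis of post2_foot, either way round below 0.2 rad) or (horizontal distance between carrier4_mid and post3_foot below 0.007 m and z of carrier4_mid in the frame of post3_foot below 0.053 m and angle between the x axis of carrier4_mid and the x axis of post3_foot, either way round below 0.2 rad) or (horizontal distance between carrier4_mid and post4_foot below 0.007 m and z of carrier4_mid in the frame of post4_foot below 0.053 m and angle between the x axis of carrier4_mid and the x axis of post4_foot, either way round below 0.2 rad)) and x of empty_mid in the frame of tray_in between -0.062 and 0.062 m and y of empty_mid in the frame of tray_in between -0.062 and 0.062 m and z of empty_mid in the frame of tray_in below 0.054 m and angle between empty_mid's own z axis and vertical below 0.1 rad and value of joint lever below 0.08 rad and linear speed of each of carrier1, carrier2, carrier3, carrier4, empty below 0.03 m/s); the robot touches nothing.
It fails at once if the tip box is moved more than 30 mm (distance of tipbox from where it was at the start of the episode above 0.03 m).
It fails at once if the tube rack is moved more than 30 mm (distance of rack from where it was at the start of the episode above 0.03 m).
It fails at once if the bottle is moved more than 30 mm (distance of bottle from where it was at the start of the episode above 0.03 m).
Of carrier1, carrier2, carrier3, carrier4 only 3 to 4 are there at a start; the rules pass over those that are not, and their reading is None.
At some moment in a run one of carrier1, carrier2, carrier3, carrier4 may be knocked a few centimetres aside while the robot is not near it.
It also fails if it takes over 200 s, if anything falls off the work surface, if the arm or the gripper's body presses on something with over 40 N, if the wrist force passes 120 N, or if a joint passes its speed limit or range.

## Robot

A 6-joint arm with a two-finger parallel gripper is mounted at the origin on the work surface. World frame = base frame: x ahead of the robot, y to its left, z up, the work surface at z = 0. Lengths are in mm, angles in rad, forces in N, time in s.
With the tool pointing down it reaches from about 350 to 775 mm from the base axis. Payload 7.3 kg.
Tool frame: the origin (TCP) lies on the centre line of the jaws, within the pads' length; the fingertips stand 17 mm ahead of it and the grasp point (between the pads) lies 2 mm behind it; z points along the fingers, y is the line along which they close (so a half turn about z gives the same grasp; the last joint's range is limited). The gripper opens to 92 mm and grips with 3 to 60 N. Pads are 19 mm wide; open, the fingers measure 130 mm over their backs; the gripper's body (75 mm by 190 mm) begins 47 mm behind the grasp point.
Start: joints at [-1.255, 0.342, 1.524, -0, 1.275, -0.146], TCP at [233.943, -470.015, 243.741] pointing down, gripper open.
Joint ranges: [-2.53, 2.53], [-0.77, 2.02], [0.04, 2.7], [-1, 4.14], [0.28, 2.66], [-3.11, 3.11]. Speed limits (rad/s): [2.57, 2.57, 3.14, 3.14, 3.14, 3.14].

## Interface

Orientations are given as [roll, pitch, yaw] about the fixed x, y, z axes, in that order (R = Rz(yaw) Ry(pitch) Rx(roll)).
In Python, from plant import bot gives the robot as it stands. The module is installed in compiled form; this text tells all that it offers.
- The arm moves only by the shell command python3 -m pendant 'ROWS'. ROWS is JSON, a list of rows, each a list of 3 entries, a list of its own where there are three numbers: the shift along the world's x, y, z as a fraction of full scale, then the turn, a rotation vector about the world's x, y, z as a fraction of full scale, then the opening, from -1 (shut) to 1 (fully open), so that 0 is half open. In form: [[[tx, ty, tz], [rx, ry, rz], claw], ...]. A call has exactly 10 rows; each row shifts and turns the commanded pose from where the row before left it; what a row does not reach is not made up. Full scale, the value 1, is 30 mm for a shift and 0.12 rad for a turn. A row lasts 1/12 s, in which the tool goes at most 41.7 mm and 7.16 degrees, less where a joint would pass 70% of its speed; a pose out of reach is approached as far as the arm can. A call with a number of a shift or a turn outside -1 to 1 is refused whole. A call with a gripper value outside its range is refused whole. The fingers move at their own pace and stop on an object; the grip force is fixed at half the most. Time passes only in rows, so rows that do not move let the fingers close, or fill a call up. It gives the time, the measured TCP pose, the force, the opening and the grip force at its end, in the units of the state.
- bot.get_obs(): the state, without advancing time (a new reading comes with each control period).
- bot.capture(name): name is "scene" or "top" or "wrist"; returns the picture (384x512x3 uint8, blue, green, red); there is no depth.
- bot.camera_params(name): a dict with "fovy" (degrees; the focal length in pixels is half the picture's height over the tangent of half this angle, whatever the lens; pixels are square), "cx", "cy" (the principal point, pixels), "camera_from_world" (4x4, takes a point from world to camera coordinates). Camera axes: x right, y down, z forward; pixel columns grow to the right and rows downward; lengths in mm; the calibration is good to about 2 mm. A picture is of the moment at which its call begins: read the wrist's pose just before it. camera_params takes no time and is no camera call; for the wrist camera it gives the pose at the moment of the call.
- bot.close_job(): hands the job in; it is judged then, once.
The state is a dict: "time": time; "joint_positions": joint angles; "dq": joint speeds; "tau": joint torques, N m; "tool_pos": TCP position; "tcp_rot": TCP orientation; "contact_force": force on the tool from outside, world axes, zero at the start; "moment": the same for the moment, N m; "grip_width": finger opening in mm; "finger_force": force on a finger pad.
Only numpy, scipy, OpenCV 4.12 (cv2) and the standard library are available. Lean on these libraries where they do the work, as an engineer would, in place of code of your own. Each camera call takes 0.05 s, during which the arm holds its last target. There are 200 camera calls.

## Working session

There is one attempt and no reset: what is moved stays moved. The work goes in short steps, Python scripts to look and compute and a shell command to move; the robot and the scene stay as the last step left them, time stands still between calls to the robot, and variables do not carry over. Pictures are saved under pics/ and viewed, at most 14 in all, crops included, and the job is handed in when it is done.

```bash
mkdir -p pics; python3 - <<'E'
from plant import bot
import cv2,numpy as np
print(bot.get_obs())
for n in("scene","top"):
    im=bot.capture(n);cv2.imwrite(f"pics/{n}0.png",im)
    p=bot.camera_params(n);print(n,p)
E
```

```text
{'time': 0.0, 'joint_positions': array([-1.25501382e+00,  3.42713192e-01,  1.52499990e+00,  1.16653993e-05,
        1.27538962e+00, -1.45987840e-01]), 'dq': array([ 0.00010197, -0.00110512, -0.0012993 , -0.0015041 , -0.00140336,
       -0.0005325 ]), 'tau': array([-2.27069642e-03, -4.31250179e+01, -2.44225574e+01,  7.16648530e-02,
        5.58863988e-02, -1.41189844e-04]), 'tool_pos': array([ 233.81748549, -469.64363008,  243.05586089]), 'tcp_rot': array([-3.14010029e+00, -2.30703431e-04,  4.61766771e-01]), 'contact_force': array([ 0.59207431, -0.01855072,  0.2070192 ]), 'moment': array([-0.01035807, -0.01092162, -0.03971562]), 'finger_force': 0.0, 'grip_width': 91.96961943372298}
scene {'fovy': 54.99715622081173, 'cx': 250.19468285769938, 'cy': 190.53613004179735, 'camera_from_world': array([[ 2.34246400e-01,  9.72171388e-01, -3.37871912e-03,
        -1.47250732e+02],
       [ 6.70776234e-01, -1.64138383e-01, -7.23268854e-01,
        -3.26165069e+02],
       [-7.03695863e-01,  1.67156760e-01, -6.90558288e-01,
         1.50463264e+03],
       [ 0.00000000e+00,  0.00000000e+00,  0.00000000e+00,
         1.00000000e+00]])}
top {'fovy': 48.15236538754381, 'cx': 258.5844413008847, 'cy': 194.2769645425976, 'camera_from_world': array([[-2.35064531e-02, -9.99341094e-01, -2.76554633e-02,
         3.13720744e+01],
       [-9.87852693e-01,  2.74688088e-02, -1.52946142e-01,
         5.98592243e+02],
       [ 1.53605028e-01,  2.37243026e-02, -9.87847485e-01,
         1.11828078e+03],
       [ 0.00000000e+00,  0.00000000e+00,  0.00000000e+00,
         1.00000000e+00]])}
```

View pics/top0.png

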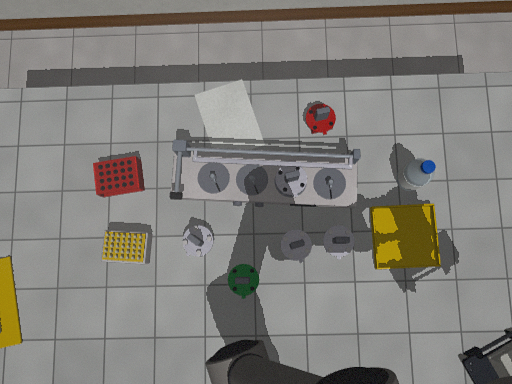

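View pics/scene0.png

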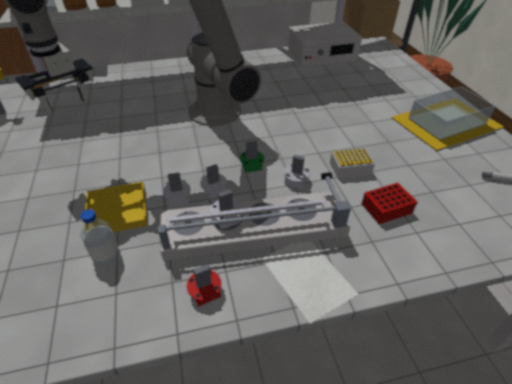

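The top view shows the shaker at (180–360, 140–205). The lever grip is at (177,196), and the carrier on a post is at (292,178). Tubed carriers stand at (197,240), (295,243) and (340,240). The look-alikes are red at (320,118) and green at (243,280), and the tray is at (404,237). I'll enlarge it to confirm.

```bash
cat > h.py <<'E'
from plant import bot
import cv2,numpy as np
from scipy.spatial.transform import Rotation as R
def cam(n):
    p=bot.camera_params(n);f=192/np.tan(np.radians(p["fovy"])/2)
    return f,p["cx"],p["cy"],np.array(p["camera_from_world"])
def ray(c,u,v,z):
    f,cx,cy,T=c;d=T[:3,:3].T@np.array([(u-cx)/f,(v-cy)/f,1]);o=-T[:3,:3].T@T[:3,3]
    return o+d*(z-o[2])/d[2]
def proj(c,P):
    f,cx,cy,T=c;q=T[:3,:3]@np.asarray(P,float)+T[:3,3];return np.array([cx+f*q[0]/q[2],cy+f*q[1]/q[2]])
def st():
    o=bot.get_obs();print("t",round(o["time"],2),"tcp",o["tool_pos"].round(1),"rpy",o["tcp_rot"].round(3),"q",o["joint_positions"].round(2),"w",round(o["grip_width"],1),"ff",round(o["finger_force"],1),"F",o["contact_force"].round(1))
    return o
E
python3 - <<'E'
from h import *
im=cv2.imread("pics/top0.png");c=im[125:275,150:350+20];cv2.imwrite("pics/top0c.png",cv2.resize(c,None,fx=3.6,fy=3.6,interpolation=cv2.INTER_CUBIC))
t=cam("top")
for n,u,v,z in[("grip",177,196,100),("pivotL",180,146,108),("pivR",356,155,108),("tray",404,237,25),("c1",197,240,33),("c2",296,245,33),("c3",339,241,33),("emp",292,181,83),("postL",213,178,50),("p2",252,180,50),("p4",329,184,50),("rack",118,176,50),("tip",125,247,65),("bottle",425,168,150),("red",320,118,33),("green",243,280,33)]:
    print(n,ray(t,u,v,z).round(0))
w=cam("wrist");print(w, -w[3][:3,:3].T@w[3][:3,3])
cv2.imwrite("pics/w0.png",bot.capture("wrist"))
E
```

```text
grip [592. 227. 100.]
pivotL [724. 218. 108.]
pivR [ 685. -240.  108.]
tray [ 475. -373.   25.]
c1 [481. 186.  33.]
c2 [461. -81.  33.]
c3 [ 468. -196.   33.]
emp [626. -74.  83.]
postL [647. 139.  50.]
p2 [638.  33.  50.]
p4 [ 621. -175.   50.]
rack [660. 401.  50.]
tip [465. 372.  65.]
bottle [ 637. -398.  150.]
red [ 813. -161.   33.]
green [372.  63.  33.]
(np.float64(300.77241874524515), 252.3752012002405, 194.67588911893478, array([[ 4.44448612e-01, -8.95801252e-01, -2.35556328e-03,
        -5.24327863e+02],
       [-8.54941296e-01, -4.24958294e-01,  2.97465677e-01,
        -3.66035844e+01],
       [-2.67471142e-01, -1.30194339e-01, -9.54729607e-01,
         3.92403301e+02],
       [ 0.00000000e+00,  0.00000000e+00,  0.00000000e+00,
         1.00000000e+00]])) [ 306.69943431 -434.15986447  384.2922715 ]
```

View pics/top0c.png

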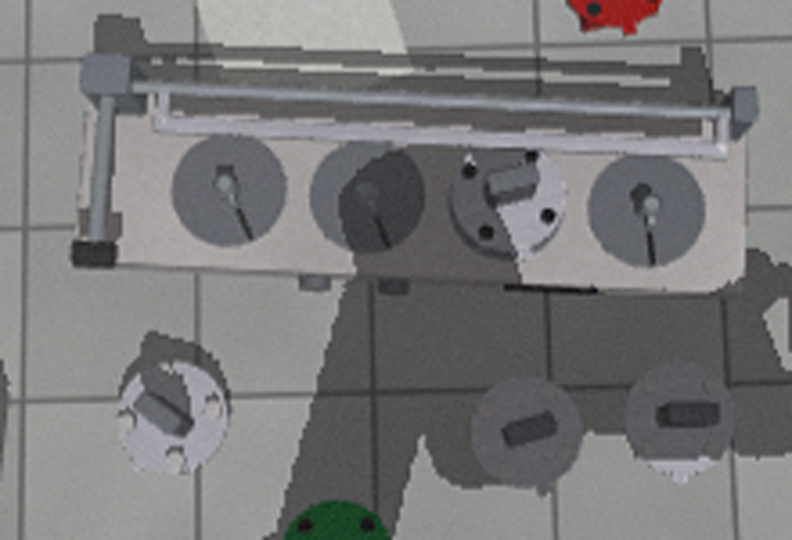

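The crop shows black holes in the carrier on a post at crop (508,195), so it is the empty one. The three grey-white ones on the bench, at crop (173,415), (527,430) and (685,415), carry caps. The red and green ones are look-alikes and stay put. I'll move over the shaker for a close look.

```bash
A='[[[0.54,0.75,0.05],[0,0,-0.227],1]]' ; unset A
python3 -m pendant '[[[0.54,0.75,0.05],[0,0,-0.22],1],[[0.54,0.75,0.05],[0,0,-0.22],1],[[0.54,0.75,0.05],[0,0,-0.22],1],[[0.54,0.75,0.05],[0,0,-0.22],1],[[0.54,0.75,0.05],[0,0,-0.22],1],[[0.54,0.75,0.05],[0,0,-0.22],1],[[0.54,0.75,0.05],[0,0,-0.22],1],[[0.54,0.75,0.05],[0,0,-0.22],1],[[0.54,0.75,0.05],[0,0,-0.22],1],[[0.54,0.75,0.05],[0,0,-0.22],1]]'
python3 -m pendant '[[[0.54,0.75,0.05],[0,0,-0.22],1],[[0.54,0.75,0.05],[0,0,-0.22],1],[[0.54,0.75,0.05],[0,0,-0.22],1],[[0.54,0.75,0.05],[0,0,-0.22],1],[[0.54,0.75,0.05],[0,0,-0.22],1],[[0.54,0.75,0.05],[0,0,-0.22],1],[[0.54,0.75,0.05],[0,0,-0.22],1],[[0.54,0.75,0.05],[0,0,-0.22],1],[[0,0,0],[0,0,0],1],[[0,0,0],[0,0,0],1]]'
python3 - <<'E'
from h import *
st();w=cam("wrist");np.save("w1.npy",np.array([*w[:3]]+list(w[3].ravel())))
im=bot.capture("wrist");cv2.imwrite("pics/w1.png",im)
cv2.imwrite("pics/w1b.png",cv2.resize(im,None,fx=1.5,fy=1.5))
E
```

```text
time: 0.98
tool_pos: [396.4, -243.7, 258.7]
tcp_rot: [-3.141, 0.0, 0.196]
contact_force: [0.3, -0.0, -0.1]
grip_width: 91.4
finger_force: 0.0
time: 1.82
tool_pos: [525.7, -64.0, 270.2]
tcp_rot: [3.141, 0.001, -0.01]
contact_force: [-0.4, -0.0, -0.9]
grip_width: 92.1
finger_force: 0.0
t 1.82 tcp [525.7 -64.  270.2] rpy [ 3.141e+00  1.000e-03 -1.000e-02] q [-0.27  0.33  1.46 -0.    1.35  1.32] w 92.1 ff 0.0 F [-0.4 -0.  -0.9]
```

View pics/w1b.png

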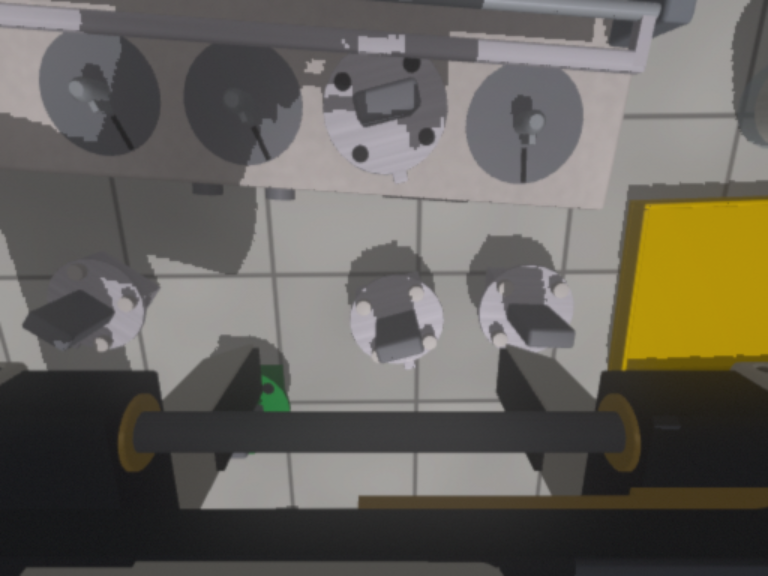

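The wrist view (1.5x) shows three free posts with pads centred near (100,94), (243,102) and (525,124), and key lines running down to (130,148), (267,158) and (524,182). The empty carrier is at (385,115). The bench carriers are at (85,305), (397,320) and (527,305).

```bash
python3 - <<'E'
from h import *
a=np.load("w1.npy");w=(a[0],a[1],a[2],a[3:].reshape(4,4))
def r(u,v,z): return ray(w,u/1.5,v/1.5,z)
for n,pc,le in[("A",(100,94),(131,150)),("B",(243,102),(268,160)),("D",(525,124),(524,183))]:
    p=r(*pc,50);l=r(*le,50);d=l-p;print(n,p.round(1),"key ang",np.arctan2(d[1],d[0]).round(3),"len",np.hypot(*d[:2]).round(1), "toppix exp",(proj(w,p+[0,0,28])*1.5).round(0))
# pad extents
for n,l,rr in[("A",(40,94),(160,94)),("B",(184,102),(302,102)),("D",(466,124),(584,124))]: print(n,np.linalg.norm(r(*l,50)-r(*rr,50)).round(1))
# disc extents (disc top z 36 on bench), nose
for n,l,rr,t in[("c1",(23,310),(145,310),0),("c2",(350,320),(443,320),0),("c3",(480,308),(574,308),0)]:
    print(n,((r(*l,36)+r(*rr,36))/2).round(1),np.linalg.norm(r(*l,36)-r(*rr,36)).round(1))
print("noses",r(408,366,33).round(1))
# plate tops corners
print("c2 plate front edge",r(373,350,98).round(1),r(420,340,98).round(1))
# empty disc
print("emp",((r(323,113,86)+r(447,113,86))/2).round(1),np.linalg.norm(r(323,113,86)-r(447,113,86)).round(1),"nose",r(402,178,83).round(1))
print("tray TLcorner in",r(645,203,25).round(1),r(622,380,25).round(1))
E
```

```text
A [649.4 140.3  50. ] key ang -2.759 len 42.7 toppix exp [76. 89.]
B [642.7  35.2  50. ] key ang -2.794 len 44.1 toppix exp [231.  98.]
D [ 624.9 -175.1   50. ] key ang -3.074 len 43.3 toppix exp [537. 122.]
A 88.6
B 87.5
D 88.6
c1 [475.9 196.9  36. ] 107.8
c2 [463.3 -79.1  36. ] 82.7
c3 [ 473.3 -194.1   36. ] 82.8
noses [416.5 -89.9  33. ]
c2 plate front edge [462.9 -59.   98. ] [470.7 -94.5  98. ]
emp [631.2 -69.5  86. ] 83.3 nose [588.5 -81.3  83. ]
tray TLcorner in [ 562.3 -289.4   25. ] [ 395.3 -294.9   25. ]
```

```bash

python3 -m pendant '[[[0.14,0.97,-0.2],[0,0,-0.06],1],[[0.14,0.97,-0.2],[0,0,-0.06],1],[[0.14,0.97,-0.2],[0,0,-0.06],1],[[0.14,0.97,-0.2],[0,0,-0.06],1],[[0.14,0.97,-0.2],[0,0,-0.06],1],[[0.14,0.97,-0.2],[0,0,-0.06],1],[[0.14,0.97,-0.2],[0,0,-0.06],1],[[0.14,0.97,-0.2],[0,0,-0.06],1],[[0.14,0.97,-0.2],[0,0,-0.06],1],[[0.14,0.97,-0.2],[0,0,-0.03],1]]'
python3 -m pendant '[[[0,0,0],[0,0,0],1],[[0,0,0],[0,0,0],1],[[0,0,0],[0,0,0],1],[[0,0,0],[0,0,0],1],[[0,0,0],[0,0,0],1],[[0,0,0],[0,0,0],1],[[0,0,0],[0,0,0],1],[[0,0,0],[0,0,0],1],[[0,0,0],[0,0,0],1],[[0,0,0],[0,0,0],1]]' >/dev/null
python3 - <<'E'
from h import *
st();w=cam("wrist");np.save("w2.npy",np.array([*w[:3]]+list(w[3].ravel())))
im=bot.capture("wrist");cv2.imwrite("pics/w2.png",im)
for P in [(593,230,108),(717,220,108),(649,140,50)]: print((proj(w,P)*1.5).round(0))
cv2.imwrite("pics/w2b.png",cv2.resize(im,None,fx=1.5,fy=1.5))
E
```

```text
time: 2.7
tool_pos: [567.6, 225.7, 210.4]
tcp_rot: [3.141, 0.0, -0.084]
contact_force: [-0.6, -0.2, 0.0]
grip_width: 91.7
finger_force: 0.0
t 3.53 tcp [567.6 225.9 210.8] rpy [ 3.142 -0.    -0.082] q [ 0.25  0.53  1.32 -0.    1.29  1.91] w 91.9 ff 0.0 F [-0.2  0.4 -1. ]
[367. 258.]
[365.  -0.]
[503. 140.]
```

View pics/w2b.png

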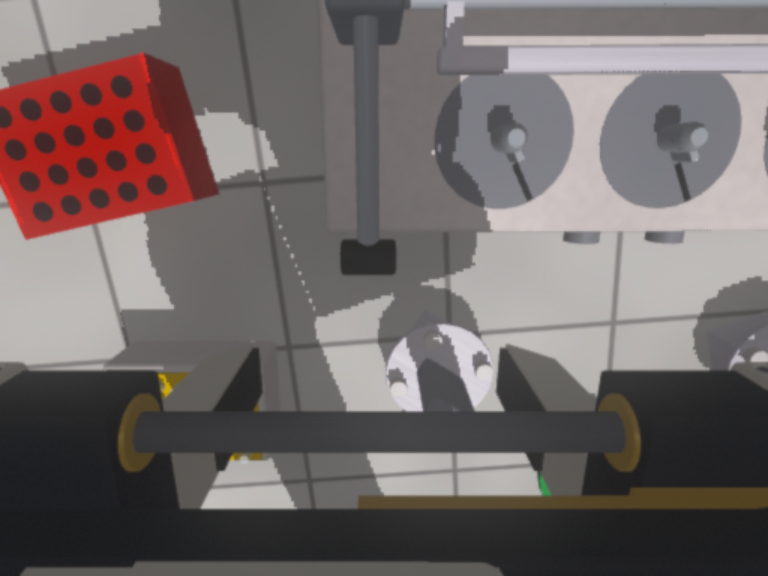

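The black grip is at (368,257), within a pixel of the prediction, so it lies at (593,230,108). I'll descend onto it and close along y.

```bash

python3 -m pendant '[[[0.28,0.05,0],[0,0,0],1],[[0.28,0.05,-0.1],[0,0,0],1],[[0.28,0.04,-0.3],[0,0,0],1],[[0,0,-0.5],[0,0,0],1],[[0,0,-0.5],[0,0,0],1],[[0,0,-0.5],[0,0,0],1],[[0,0,-0.5],[0,0,0],1],[[0,0,-0.5],[0,0,0],1],[[0,0,-0.3],[0,0,0],1],[[0,0,-0.2],[0,0,0],1]]'
python3 -m pendant '[[[0,0,0],[0,0,0],-0.3],[[0,0,0],[0,0,0],-0.5],[[0,0,0],[0,0,0],-1],[[0,0,0],[0,0,0],-1],[[0,0,0],[0,0,0],-1],[[0,0,0],[0,0,0],-1],[[0,0,0],[0,0,0],-1],[[0,0,0],[0,0,0],-1],[[0,0,0],[0,0,0],-1],[[0,0,0],[0,0,0],-1]]'
python3 - <<'E'
import numpy as np
x=np.array([.997,-.078]);
a0=0.03
for a in np.linspace(a0,1.33,21): 
    print(round(a,2),(-125*(np.cos(a)-np.cos(a0))*x).round(0),round(125*(np.sin(a)-np.sin(a0))),end=" | ")
E
```

```text
time: 4.42
tool_pos: [592.3, 230.0, 106.6]
tcp_rot: [3.141, 0.003, -0.082]
contact_force: [0.3, -0.0, 0.4]
grip_width: 91.8
finger_force: 0.0
time: 5.25
tool_pos: [592.7, 229.9, 108.7]
tcp_rot: [3.141, 0.0, -0.082]
contact_force: [-0.3, -17.4, 1.5]
grip_width: 29.7
finger_force: 18.3
0.03 [-0.  0.] 0 | 0.1 [ 1. -0.] 8 | 0.16 [ 2. -0.] 16 | 0.22 [ 3. -0.] 24 | 0.29 [ 5. -0.] 32 | 0.36 [ 8. -1.] 40 | 0.42 [11. -1.] 47 | 0.48 [14. -1.] 55 | 0.55 [18. -1.] 62 | 0.62 [23. -2.] 68 | 0.68 [28. -2.] 75 | 0.75 [33. -3.] 81 | 0.81 [39. -3.] 87 | 0.88 [45. -3.] 92 | 0.94 [51. -4.] 97 | 1.01 [58. -5.] 102 | 1.07 [65. -5.] 106 | 1.14 [72. -6.] 110 | 1.2 [79. -6.] 113 | 1.27 [87. -7.] 115 | 1.33 [95. -7.] 118 |
```

```bash

python3 -m pendant '[[[0.03,-0.03,0.27],[0,0,0],-1],[[0.03,0,0.27],[0,0,0],-1],[[0.03,0,0.27],[0,0,0],-1],[[0.07,0,0.27],[0,0,0],-1],[[0.1,-0.01,0.27],[0,0,0],-1],[[0.1,-0.01,0.23],[0,0,0],-1],[[0.1,-0.01,0.27],[0,0,0],-1],[[0.13,-0.01,0.23],[0,0,0],-1],[[0.17,-0.01,0.2],[0,0,0],-1],[[0.17,-0.01,0.23],[0,0,0],-1]]'
python3 -m pendant '[[[0.17,-0.02,0.2],[0,0,0],-1],[[0.2,-0.02,0.2],[0,0,0],-1],[[0.2,-0.02,0.17],[0,0,0],-1],[[0.2,-0.02,0.17],[0,0,0],-1],[[0.23,-0.02,0.17],[0,0,0],-1],[[0.23,-0.02,0.13],[0,0,0],-1],[[0.23,-0.02,0.13],[0,0,0],-1],[[0.23,-0.02,0.1],[0,0,0],-1],[[0.27,-0.02,0.07],[0,0,0],-1],[[0.27,-0.02,0.08],[0,0,0],-1]]'
python3 -m pendant '[[[0,0,0],[0,0,0],-1],[[0,0,0],[0,0,0],-1],[[0,0,0],[0,0,0],-1],[[0,0,0],[0,0,0],-1],[[0,0,0],[0,0,0],-0.3],[[0,0,0],[0,0,0],0.2],[[0,0,0],[0,0,0],1],[[0,0,0],[0,0,0],1],[[0,0,0],[0,0,0],1],[[0,0,0],[0,0,0],1]]'
```

```text
time: 6.08
tool_pos: [619.7, 227.7, 184.6]
tcp_rot: [3.141, 0.003, -0.081]
contact_force: [-5.1, 4.3, -3.4]
grip_width: 30.1
finger_force: 30.0
time: 6.92
tool_pos: [687.4, 222.4, 228.8]
tcp_rot: [-3.14, -0.0, -0.081]
contact_force: [-4.8, 5.1, -0.1]
grip_width: 29.3
finger_force: 30.0
time: 7.75
tool_pos: [687.7, 221.1, 226.6]
tcp_rot: [3.141, -0.0, -0.082]
contact_force: [0.4, -0.7, -0.4]
grip_width: 60.6
finger_force: 0.0
```

The lever is up, at about 1.3 rad. Next I'll go over the empty carrier and look.

```bash

python3 -m pendant '[[[0,0,0.5],[0,0,0],1],[[0,0,0.8],[0,0,0],1],[[0,0,0.8],[0,0,0],1],[[-0.1,-0.5,0],[0,0,0.9],1],[[-0.1,-0.5,0],[0,0,0.9],1],[[-0.1,-0.5,0],[0,0,0.9],1],[[-0.1,-0.5,0],[0,0,0.9],1],[[-0.1,-0.5,0],[0,0,0.9],1],[[-0.1,-0.5,0],[0,0,0.9],1],[[-0.1,-0.5,0],[0,0,0.9],1]]'
python3 -m pendant '[[[-0.1,-0.6,0],[0,0,0.9],1],[[-0.1,-0.6,0],[0,0,0.9],1],[[-0.1,-0.6,0],[0,0,0.9],1],[[-0.1,-0.6,-0.1],[0,0,0.9],1],[[-0.1,-0.6,-0.1],[0,0,0.9],1],[[-0.1,-0.6,-0.2],[0,0,0.9],1],[[-0.1,-0.6,-0.2],[0,0,0.9],1],[[-0.1,-0.6,-0.2],[0,0,0.9],1],[[-0.1,-0.6,-0.2],[0,0,0.9],1],[[-0.1,-0.6,-0.2],[0,0,0.6],1]]'
python3 -m pendant '[[[0,-0.2,0],[0,0,0],1],[[0,0,0],[0,0,0],1],[[0,0,0],[0,0,0],1],[[0,0,0],[0,0,0],1],[[0,0,0],[0,0,0],1],[[0,0,0],[0,0,0],1],[[0,0,0],[0,0,0],1],[[0,0,0],[0,0,0],1],[[0,0,0],[0,0,0],1],[[0,0,0],[0,0,0],1]]' >/dev/null
cat >> h.py <<'E'
def snap(k,s=1.5):
    o=st();w=cam("wrist");np.save(f"{k}.npy",np.array([*w[:3]]+list(w[3].ravel())))
    im=bot.capture("wrist");cv2.imwrite(f"pics/{k}.png",im);cv2.imwrite(f"pics/{k}b.png",cv2.resize(im,None,fx=s,fy=s));return o,w
def ld(k):
    a=np.load(f"{k}.npy");return (a[0],a[1],a[2],a[3:].reshape(4,4))
E
python3 -c "
from h import *
snap('w3')"
```

```text
time: 8.58
tool_pos: [666.3, 115.6, 289.7]
tcp_rot: [3.141, 0.0, 0.679]
contact_force: [0.8, -0.5, -0.9]
grip_width: 91.9
finger_force: 0.0
time: 9.42
tool_pos: [636.3, -64.6, 253.4]
tcp_rot: [3.141, 0.0, 1.724]
contact_force: [0.5, -0.2, -0.3]
grip_width: 91.5
finger_force: 0.0
t 10.25 tcp [636.6 -69.4 253.7] rpy [3.141 0.    1.718] q [-0.23  0.55  1.16  0.    1.43 -0.38] w 92.1 ff 0.0 F [-0.3 -0.2  0.9]
```

View pics/w3b.png

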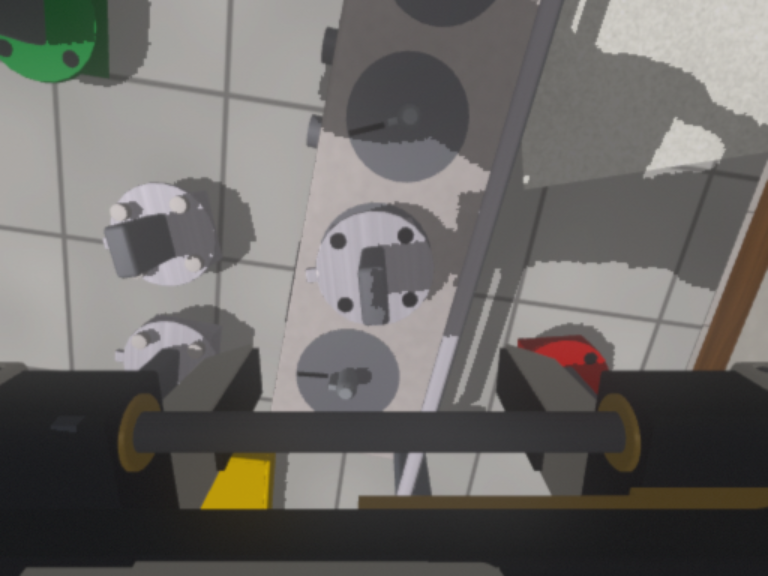

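Holes of the empty carrier are at (338,241), (405,236), (345,305) and (410,299), with the nose at (312,274). Posts B (410,115) and D (345,380) and two bench carriers are also in view. The hole centroid gives its axis.

```bash
python3 - <<'E'
from h import *
w=ld("w3");im=cv2.imread("pics/w3.png")
# holes: dark blobs near the disc
g=cv2.cvtColor(im,cv2.COLOR_BGR2GRAY)
H=[]
for u,v in[(338,241),(405,236),(345,305),(410,299)]:
    u,v=u/1.5,v/1.5;x0,y0=int(u)-8,int(v)-8;c=cv2.resize(g[y0:y0+17,x0:x0+17],None,fx=4,fy=4,interpolation=cv2.INTER_LINEAR)
    m=(c<c.min()+35).astype(np.uint8);n,l,s,ce=cv2.connectedComponentsWithStats(m)
    k=min((k for k in range(1,n) if s[k,4]>40),key=lambda k:np.hypot(*(ce[k]-34)));p=(ce[k]+.5)/4-.5+[x0,y0];H.append(ray(w,*p,86));print(p.round(1)*1.5,s[k,4],H[-1].round(1))
H=np.array(H);print("centre",H.mean(0).round(1),"diag",np.linalg.norm(H[0]-H[3]).round(1),np.linalg.norm(H[1]-H[2]).round(1))
for a,b in((0,1),(2,3),(0,2),(1,3)): d=H[b]-H[a];print(np.arctan2(d[1],d[0]).round(3),np.hypot(*d[:2]).round(1))
n=ray(w,311/1.5,274/1.5,83);d=n-H.mean(0);print("nose",n.round(1),np.arctan2(d[1],d[0]).round(3),np.hypot(*d[:2]).round(1))
def r(u,v,z): return ray(w,u/1.5,v/1.5,z)
l,rr=r(346,118,50),r(469,118,50);p=r(408,117,50);e=r(349,133,50);d=e-p;print("B",p.round(1),np.linalg.norm(l-rr).round(1),np.arctan2(d[1],d[0]).round(3),np.hypot(*d[:2]).round(1))
E
```

```text
[337.5  240.45] 1287 [605.4 -51.9  86. ]
[404.85 235.5 ] 1365 [651.  -41.7  86. ]
[344.55 304.2 ] 1110 [616.1 -97.4  86. ]
[409.2  298.65] 1176 [661.6 -86.4  86. ]
centre [633.5 -69.3  86. ] diag 65.9 65.7
0.22 46.7
0.237 46.8
-1.341 46.7
-1.339 45.9
nose [589.4 -79.3  83. ] -2.919 45.2
B [642.4  36.8  50. ] 87.9 -2.746 43.7
```

```bash

python3 -m pendant '[[[-0.05,0,0],[0,0,0.3],0],[[-0.05,0,0],[0,0,0.38],0],[[0,0,0],[0,0,0],0],[[0,0,-0.6],[0,0,0],0],[[0,0,-0.7],[0,0,0],0],[[0,0,-0.7],[0,0,0],0],[[0,0,-0.7],[0,0,0],0],[[0,0,-0.6],[0,0,0],0],[[0,0,-0.5],[0,0,0],0],[[0,0,-0.4],[0,0,0],0]]'
python3 -m pendant '[[[0,0,0],[0,0,0],0],[[0,0,0],[0,0,0],-1],[[0,0,0],[0,0,0],-1],[[0,0,0],[0,0,0],-1],[[0,0,0],[0,0,0],-1],[[0,0,0],[0,0,0],-1],[[0,0,0],[0,0,0],-1],[[0,0,0],[0,0,0],-1],[[0,0,0],[0,0,0],-1],[[0,0,0],[0,0,0],-1]]'
python3 -c "
from h import *
snap('w4');print(bot.get_obs()['moment'])"
```

```text
time: 11.13
tool_pos: [633.1, -69.5, 126.1]
tcp_rot: [-3.14, -0.001, 1.798]
contact_force: [0.4, -0.2, 0.6]
grip_width: 45.9
finger_force: 0.0
time: 11.97
tool_pos: [633.8, -69.6, 128.3]
tcp_rot: [3.141, 0.0, 1.8]
contact_force: [-1.5, -0.1, 4.8]
grip_width: 15.4
finger_force: 30.0
t 11.97 tcp [633.8 -69.6 128.3] rpy [3.141 0.    1.8  ] q [-0.23  0.65  1.34 -0.    1.15 -0.46] w 15.4 ff 30.0 F [-1.5 -0.1  4.8]
[0.01888274 0.07691793 0.05940152]
```

```bash

python3 -m pendant '[[[0,0,0.2],[0,0,0],-1],[[0,0,0.3],[0,0,0],-1],[[0,0,0.5],[0,0,0],-1],[[0,0,0.6],[0,0,0],-1],[[0,0,0.7],[0,0,0],-1],[[0,0,0.6],[0,0,0],-1],[[-0.3,-0.4,0],[0,0,0],-1],[[-0.4,-0.8,0],[0,0,0],-1],[[-0.5,-0.9,0],[0,0,0],-1],[[-0.5,-0.9,0],[0,0,0],-1]]'
python3 -m pendant '[[[-0.5,-0.9,0],[0,0,0],-1],[[-0.5,-0.9,0],[0,0,0],-1],[[-0.5,-0.9,0],[0,0,0],-1],[[-0.5,-0.9,0],[0,0,0],-1],[[-0.5,-0.9,0],[0,0,0],-1],[[-0.4,-0.9,0],[0,0,0],-1],[[-0.3,-0.9,0],[0,0,0],-1],[[-0.2,-0.6,0],[0,0,0],-1],[[-0.1,-0.2,0],[0,0,0],-1],[[0,0,0],[0,0,0],-1]]'
python3 -c "
from h import *
o,w=snap('w5')
for P in [(562,-289,25),(395,-295,25),(480,-376,5)]: print((proj(w,P)*1.5).round(0))
cv2.imwrite('pics/top5.png',bot.capture('top'))
t=cam('top')
im=cv2.imread('pics/top0.png');hsv=cv2.cvtColor(im,cv2.COLOR_BGR2HSV);m=cv2.inRange(hsv,(18,120,60),(35,255,255));m[:,:350]=0
n,l,s,c=cv2.connectedComponentsWithStats(m);k=1+s[1:,4].argmax();print(s[k]);ys,xs=np.where(l==k);r=cv2.minAreaRect(np.c_[xs,ys].astype(np.float32));print(r,[ray(t,*p,20).round(0) for p in cv2.boxPoints(r)],ray(t,*r[0],18).round(0))
"
```

```text
time: 12.85
tool_pos: [581.9, -159.9, 215.0]
tcp_rot: [3.142, -0.0, 1.801]
contact_force: [-0.2, -0.3, -2.1]
grip_width: 15.9
finger_force: 30.0
time: 13.68
tool_pos: [476.7, -373.9, 214.6]
tcp_rot: [-3.141, -0.0, 1.797]
contact_force: [0.6, 0.2, -2.4]
grip_width: 16.1
finger_force: 30.0
t 13.68 tcp [ 476.7 -373.9  214.6] rpy [-3.141 -0.     1.797] q [-0.79  0.51  1.33 -0.    1.29 -1.02] w 16.1 ff 30.0 F [ 0.6  0.2 -2.4]
[522. 177.]
[289. 130.]
[382. 261.]
[ 370  204   71   65 4108]
((404.92266845703125, 236.0303955078125), (63.43851089477539, 67.53810119628906), 86.98721313476562) [array([ 562., -287.,   20.]), array([ 567., -470.,   20.]), array([ 396., -464.,   20.]), array([ 391., -285.,   20.])] [ 478. -377.   18.]
```

View pics/w5b.png

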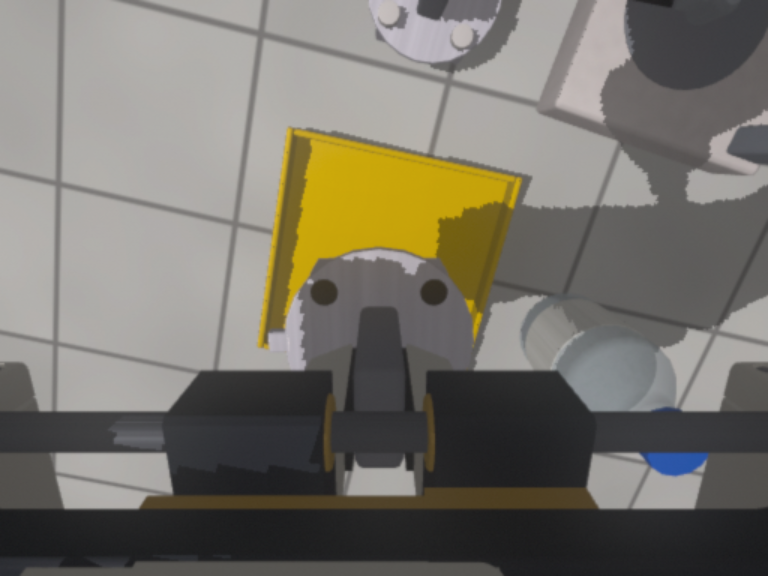

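The tray corners are where predicted, at (522,177) and (289,130). The bottle stays to the right and clear. Placing the empty carrier.

```bash

python3 -m pendant '[[[-0.16,-0.1,-0.3],[0,0,0],-1],[[0,0,-0.6],[0,0,0],-1],[[0,0,-0.6],[0,0,0],-1],[[0,0,-0.6],[0,0,0],-1],[[0,0,-0.6],[0,0,0],-1],[[0,0,-0.6],[0,0,0],-1],[[0,0,-0.4],[0,0,0],-1],[[0,0,-0.3],[0,0,0],-1],[[0,0,-0.2],[0,0,0],-1],[[0,0,-0.1],[0,0,0],-1]]'
python3 -m pendant '[[[0,0,-0.04],[0,0,0],-1],[[0,0,0],[0,0,0],-1],[[0,0,0],[0,0,0],-1],[[0,0,0],[0,0,0],-0.3],[[0,0,0],[0,0,0],0],[[0,0,0],[0,0,0],0],[[0,0,0],[0,0,0],0],[[0,0,0],[0,0,0],0],[[0,0,0.2],[0,0,0],0],[[0,0,0.4],[0,0,0],0]]'
python3 -m pendant '[[[0,0,0.8],[0,0,0],0],[[0,0,1],[0,0,0],0],[[0,0,1],[0,0,0],0],[[0,0,0.9],[0,0,0],0],[[0,0.8,0],[0,0,-0.2],0],[[0,1,0],[0,0,-0.4],0],[[0,1,0],[0,0,-0.4],0],[[0,1,0],[0,0,-0.4],0],[[0,1,0],[0,0,-0.4],0],[[0,0.9,0],[0,0,0],0]]'
python3 -m pendant '[[[0,0.3,0],[0,0,0],0],[[0,0,0],[0,0,0],0],[[0,0,0],[0,0,0],0],[[0,0,0],[0,0,0],0],[[0,0,0],[0,0,0],0],[[0,0,0],[0,0,0],0],[[0,0,0],[0,0,0],0],[[0,0,0],[0,0,0],0],[[0,0,0],[0,0,0],0],[[0,0,0],[0,0,0],0]]'>/dev/null
python3 -c "
from h import *
o,w=snap('w6');cv2.imwrite('pics/top6.png',bot.capture('top'))"
```

```text
time: 14.62
tool_pos: [472.8, -374.7, 84.8]
tcp_rot: [-3.141, -0.001, 1.801]
contact_force: [-0.4, -0.3, -2.2]
grip_width: 15.5
finger_force: 30.0
time: 15.45
tool_pos: [472.1, -374.9, 101.6]
tcp_rot: [-3.14, -0.003, 1.8]
contact_force: [-0.1, 0.2, 0.6]
grip_width: 45.9
finger_force: 0.0
time: 16.28
tool_pos: [472.5, -202.8, 214.0]
tcp_rot: [3.141, 0.0, 1.581]
contact_force: [-0.3, 0.4, -0.1]
grip_width: 46.0
finger_force: 0.0
t 17.12 tcp [ 472.7 -195.7  213.4] rpy [-3.142 -0.     1.584] q [-0.54  0.34  1.61  0.    1.19 -0.56] w 46.2 ff 0.0 F [-0.   0.1  0.2]
```

View pics/w6b.png

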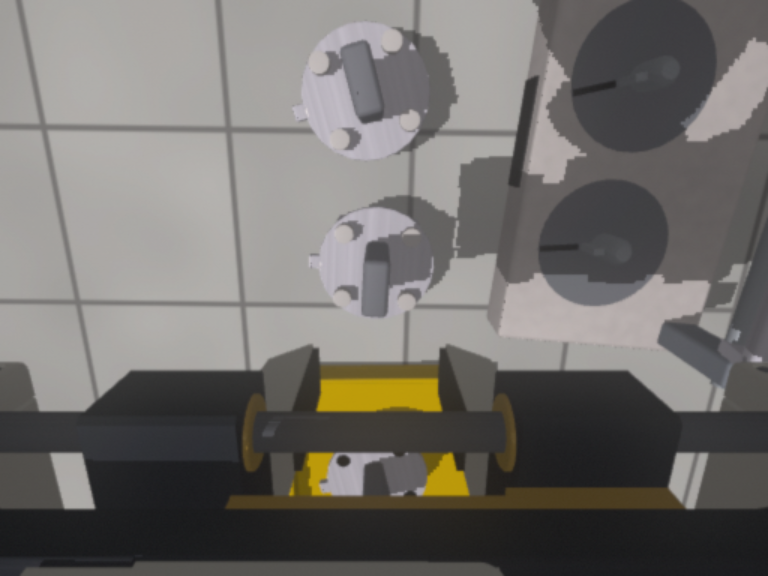

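The empty carrier stands in the tray at (375,475). Carrier c3 has caps at (344,233), (412,236), (343,298), (407,301) and its nose at (314,261). Carrier c2 has caps at (320,62), (391,40), (340,140), (410,120) and its nose at (300,112). Posts C (644,75) and D (603,243) are free.

```bash
cat >> h.py <<'E'
def fit(w,caps,nose,z0=0,s=1.5,zc=47,zn=34):
    H=np.array([ray(w,u/s,v/s,z0+zc) for u,v in caps]);c=H.mean(0);n=ray(w,nose[0]/s,nose[1]/s,z0+zn)
    d=n-c;na=np.arctan2(d[1],d[0])
    # caps order: TL,TR,BL,BR ; square sides
    A=[np.arctan2(*(H[b]-H[a])[1::-1])  for a,b in((0,1),(2,3),(0,2),(1,3))]
    A=[(a-na+np.pi/4)%(np.pi/2)-np.pi/4+na for a in A]
    print("c",c.round(1),"nose ang",na.round(3),"len",np.hypot(*d[:2]).round(1),"cap angs",np.round(A,3),"diag",[np.linalg.norm(H[a]-H[b]).round(1) for a,b in((0,3),(1,2))],"tool yaw",((np.mean(A)+1.5*np.pi)%np.pi).round(3))
def post(w,c,e,ext,s=1.5):
    p=ray(w,c[0]/s,c[1]/s,50);q=ray(w,e[0]/s,e[1]/s,50);d=q-p;a=np.arctan2(d[1],d[0])
    print("post",p.round(1),"key",a.round(3),"len",np.hypot(*d[:2]).round(1),"pad",np.linalg.norm(ray(w,ext[0]/s,c[1]/s,50)-ray(w,ext[1]/s,c[1]/s,50)).round(1),"tool yaw",((a+1.5*np.pi)%np.pi).round(3))
E
python3 - <<'E'
from h import *
w=ld("w6")
fit(w,[(344,232),(411,236),(343,297),(407,301)],(312,261))
fit(w,[(319,62),(391,40),(340,139),(410,120)],(297,113))
post(w,(603,243),(539,248),(538,668));post(w,(644,75),(573,94),(571,717))
w=ld("w1");post(w,(525,124),(524,183),(466,584));post(w,(100,94),(131,150),(40,160));post(w,(243,102),(268,160),(184,302))
w=ld("w2");post(w,(505,140),(530,199),(435,574));post(w,(671,139),(687,199),(600,741))
w=ld("w3");post(w,(408,117),(349,133),(346,469));post(w,(348,376),(297,374),(296,400))
E
python3 - <<'E'
import cv2
a=cv2.imread("pics/w6.png")[110:235,320:480];cv2.imwrite("pics/cropD.png",cv2.resize(a,None,fx=5,fy=4.8,interpolation=cv2.INTER_CUBIC)[:600,:800])
E
```

```text
c [ 471.3 -192.5   47. ] nose ang 3.123 len 46.9 cap angs [3.093 3.088 3.115 3.113] diag [np.float64(66.6), np.float64(65.0)] tool yaw 1.532
c [463.1 -79.   47. ] nose ang -2.878 len 47.0 cap angs [-2.863 -2.88  -2.873 -2.862] diag [np.float64(65.9), np.float64(65.6)] tool yaw 1.843
post [ 626.1 -172.9   50. ] key -3.05 len 43.5 pad 88.9 tool yaw 1.662
post [634.7 -68.2  50. ] key -2.881 len 43.6 pad 89.7 tool yaw 1.832
post [ 624.9 -175.1   50. ] key -3.074 len 43.3 pad 88.6 tool yaw 1.638
post [649.4 140.3  50. ] key -2.759 len 42.7 pad 88.6 tool yaw 1.954
post [642.7  35.2  50. ] key -2.794 len 44.1 pad 87.5 tool yaw 1.919
post [648.6 138.8  50. ] key -2.737 len 41.7 pad 88.1 tool yaw 1.975
post [640.5  34.   50. ] key -2.782 len 41.4 pad 89.3 tool yaw 1.931
post [642.4  36.8  50. ] key -2.746 len 43.7 pad 87.8 tool yaw 1.966
post [ 625.9 -173.5   50. ] key -3.039 len 43.3 pad 88.3 tool yaw 1.673
```

```bash

python3 -m pendant '[[[-0.08,0.06,-0.3],[0,0,-0.33],0],[[0,0,-0.6],[0,0,0],0],[[0,0,-0.6],[0,0,0],0],[[0,0,-0.6],[0,0,0],0],[[0,0,-0.6],[0,0,0],0],[[0,0,-0.6],[0,0,0],0],[[0,0,-0.5],[0,0,0],0],[[0,0,-0.4],[0,0,0],0],[[0,0,-0.3],[0,0,0],0],[[0,0,0],[0,0,0],0]]'
python3 -m pendant '[[[0,0,0],[0,0,0],0],[[0,0,0],[0,0,0],0],[[0,0,0],[0,0,0],-1],[[0,0,0],[0,0,0],-1],[[0,0,0],[0,0,0],-1],[[0,0,0],[0,0,0],-1],[[0,0,0],[0,0,0],-1],[[0,0,0],[0,0,0],-1],[[0,0,0],[0,0,0],-1],[[0,0,0],[0,0,0],-1]]'
python3 -c "
from h import *
st()"
```

```text
time: 18.05
tool_pos: [469.5, -193.2, 76.9]
tcp_rot: [-3.139, -0.002, 1.544]
contact_force: [-0.3, -0.2, -0.4]
grip_width: 46.4
finger_force: 0.0
time: 18.88
tool_pos: [470.4, -193.8, 78.6]
tcp_rot: [3.141, 0.0, 1.544]
contact_force: [-0.5, -0.2, 2.5]
grip_width: 16.1
finger_force: 29.9
t 18.88 tcp [ 470.4 -193.8   78.6] rpy [3.141 0.    1.544] q [-0.54  0.51  1.78  0.    0.85 -0.51] w 16.1 ff 29.9 F [-0.5 -0.2  2.5]
```

```bash

python3 -m pendant '[[[0,0,0.2],[0,0,0],-1],[[0,0,0.6],[0,0,0],-1],[[0,0,0.8],[0,0,0],-1],[[0,0,0.8],[0,0,0],-1],[[0,0,0.7],[0,0,0],-1],[[0.4,0.05,0.28],[0,0,0.1],-1],[[0.7,0.1,0],[0,0,0.1],-1],[[0.8,0.1,0],[0,0,0.1],-1],[[0.8,0.1,0],[0,0,0.12],-1],[[0.8,0.1,0],[0,0,0.1],-1]]'
python3 -m pendant '[[[0.8,0.1,0],[0,0,0.1],-1],[[0.5,0.1,0],[0,0,0.1],-1],[[0.36,0,0],[0,0,0],-1],[[0,0,-0.3],[0,0,0],-1],[[0,0,-0.2],[0,0,0],-1],[[0,0,-0.1],[0,0,0],-1],[[0,0,0],[0,0,0],-1],[[0,0,0],[0,0,0],-1],[[0,0,0],[0,0,0],-1],[[0,0,0],[0,0,0],-1]]'
python3 -c "
from h import *
snap('w7')"
```

```text
time: 19.72
tool_pos: [576.1, -179.9, 179.9]
tcp_rot: [-3.141, -0.0, 1.607]
contact_force: [0.4, -1.3, -1.5]
grip_width: 16.0
finger_force: 29.9
time: 20.55
tool_pos: [625.1, -174.4, 162.4]
tcp_rot: [3.141, 0.0, 1.63]
contact_force: [0.2, 1.0, -1.6]
grip_width: 15.6
finger_force: 29.9
t 20.55 tcp [ 625.1 -174.4  162.4] rpy [3.141 0.    1.63 ] q [-0.39  0.63  1.27  0.    1.24 -0.45] w 15.6 ff 29.9 F [ 0.2  1.  -1.6]
```

```bash

python3 -m pendant '[[[0,0,-0.1],[0,0,0],-1],[[0,0,-0.1],[0,0,0],-1],[[0,0,-0.07],[0,0,0],-1],[[0,0,-0.07],[0,0,0],-1],[[0,0,-0.05],[0,0,0],-1],[[0,0,0],[0,0,0],-1],[[0,0,0],[0,0,0],-1],[[0,0,0],[0,0,0],-1],[[0,0,0],[0,0,0],-1],[[0,0,0],[0,0,0],-1]]'

```

```text
time: 21.43
tool_pos: [625.2, -174.2, 150.3]
tcp_rot: [3.141, 0.0, 1.631]
contact_force: [1.1, -0.1, -2.1]
grip_width: 15.7
finger_force: 29.9
```

```bash

python3 -m pendant '[[[0,0,-0.06],[0,0,0],-1],[[0,0,-0.06],[0,0,0],-1],[[0,0,-0.06],[0,0,0],-1],[[0,0,-0.06],[0,0,0],-1],[[0,0,-0.06],[0,0,0],-1],[[0,0,0],[0,0,0],-1],[[0,0,0],[0,0,0],-1],[[0,0,0],[0,0,0],-1],[[0,0,0],[0,0,0],-1],[[0,0,0],[0,0,0],-1]]'

```

```text
time: 22.27
tool_pos: [625.2, -174.2, 141.3]
tcp_rot: [3.141, 0.0, 1.631]
contact_force: [0.1, 0.9, -1.7]
grip_width: 15.5
finger_force: 29.9
```

```bash

python3 -m pendant '[[[0,0,-0.1],[0,0,0],-1],[[0,0,-0.1],[0,0,0],-1],[[0,0,-0.1],[0,0,0],-1],[[0,0,-0.07],[0,0,0],-1],[[0,0,-0.05],[0,0,0],-1],[[0,0,0],[0,0,0],-1],[[0,0,0],[0,0,0],-1],[[0,0,0],[0,0,0],-1],[[0,0,0],[0,0,0],-1],[[0,0,0],[0,0,0],-1]]'
python3 -m pendant '[[[0,0,0],[0,0,0],-0.3],[[0,0,0],[0,0,0],0],[[0,0,0],[0,0,0],0],[[0,0,0],[0,0,0],0],[[0,0,0.2],[0,0,0],0],[[0,0,0.6],[0,0,0],0],[[0,0,0.9],[0,0,0],0],[[0,0,0.9],[0,0,0],0],[[0,0,0.3],[0,0,0],0],[[-0.5,0.3,0],[0,0,0.2],0]]'
python3 -m pendant '[[[-0.8,0.46,0],[0,0,0.3],0],[[-0.8,0.46,0],[0,0,0.3],0],[[-0.8,0.46,0],[0,0,0.3],0],[[-0.8,0.46,0],[0,0,0.3],0],[[-0.8,0.46,0],[0,0,0.2],0],[[-0.7,0.4,0],[0,0,0],0],[[-0.2,0.12,0],[0,0,0],0],[[0,0,0],[0,0,0],0],[[0,0,0],[0,0,0],0],[[0,0,0],[0,0,0],0]]'
python3 -c "
from h import *
snap('w8')"
```

```text
time: 23.1
tool_pos: [625.2, -174.3, 128.7]
tcp_rot: [3.141, 0.0, 1.631]
contact_force: [-1.2, 0.1, 0.7]
grip_width: 15.7
finger_force: 29.9
time: 23.93
tool_pos: [612.8, -166.9, 218.8]
tcp_rot: [3.134, 0.004, 1.654]
contact_force: [-1.3, -0.2, -0.0]
grip_width: 46.0
finger_force: 0.0
time: 24.77
tool_pos: [464.4, -81.3, 215.7]
tcp_rot: [3.14, 0.001, 1.822]
contact_force: [0.4, 0.4, -0.7]
grip_width: 45.9
finger_force: 0.0
t 24.77 tcp [464.4 -81.3 215.7] rpy [3.140e+00 1.000e-03 1.822e+00] q [-0.34  0.27  1.71 -0.    1.16 -0.59] w 45.9 ff 0.0 F [ 0.4  0.4 -0.7]
```

View pics/w8b.png

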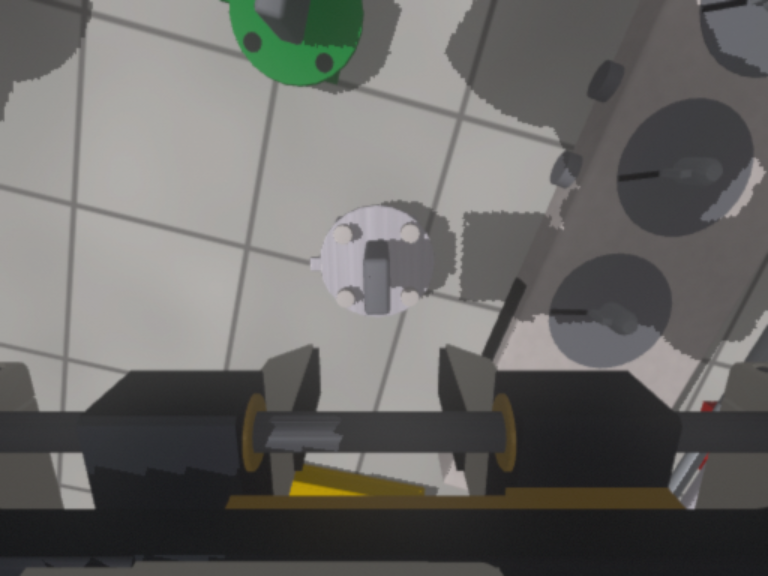

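c2 hasn't moved. Its caps are at (343,233), (411,233), (345,298), (410,299) and its nose at (312,263). Post C is at (611,310) and B at (686,167). The green look-alike at (295,30) stays.

```bash
python3 - <<'E'
from h import *
w=ld("w8")
fit(w,[(343,233),(411,233),(345,298),(410,299)],(312,263))
post(w,(611,310),(551,312),(549,673));post(w,(686,167),(618,178),(617,754))
E
```

```text
c [463.1 -78.6  47. ] nose ang -2.879 len 48.0 cap angs [-2.892 -2.908 -2.884 -2.885] diag [np.float64(67.4), np.float64(66.4)] tool yaw 1.82
post [634.4 -67.5  50. ] key -2.856 len 43.2 pad 89.5 tool yaw 1.856
post [642.6  37.3  50. ] key -2.732 len 44.1 pad 89.9 tool yaw 1.981
```

```bash

python3 -m pendant '[[[-0.06,0.03,-0.37],[0,0,0],0],[[0,0,-0.6],[0,0,0],0],[[0,0,-0.6],[0,0,0],0],[[0,0,-0.6],[0,0,0],0],[[0,0,-0.6],[0,0,0],0],[[0,0,-0.6],[0,0,0],0],[[0,0,-0.5],[0,0,0],0],[[0,0,-0.4],[0,0,0],0],[[0,0,-0.3],[0,0,0],0],[[0,0,0],[0,0,0],0]]'
python3 -m pendant '[[[0,0,0],[0,0,0],0],[[0,0,0],[0,0,0],0],[[0,0,0],[0,0,0],-1],[[0,0,0],[0,0,0],-1],[[0,0,0],[0,0,0],-1],[[0,0,0],[0,0,0],-1],[[0,0,0],[0,0,0],-1],[[0,0,0],[0,0,0],-1],[[0,0,0],[0,0,0],-1],[[0,0,0],[0,0,0],-1]]'
python3 -m pendant '[[[0,0,0.2],[0,0,0],-1],[[0,0,0.6],[0,0,0],-1],[[0,0,0.8],[0,0,0],-1],[[0,0,0.8],[0,0,0],-1],[[0,0,0.7],[0,0,0],-1],[[0.4,0.06,0.28],[0,0,0],-1],[[0.8,0.06,0],[0,0,0],-1],[[0.8,0.06,0],[0,0,0],-1],[[0.8,0.06,0],[0,0,0],-1],[[0.8,0.06,0],[0,0,-0.17],-1]]'
python3 -m pendant '[[[0.8,0.06,0],[0,0,0],-1],[[0.8,0,0],[0,0,0],-1],[[0.5,0,0],[0,0,0],-1],[[0.01,0,-0.3],[0,0,0],-1],[[0,0,-0.2],[0,0,0],-1],[[0,0,-0.1],[0,0,0],-1],[[0,0,0],[0,0,0],-1],[[0,0,0],[0,0,0],-1],[[0,0,0],[0,0,0],-1],[[0,0,0],[0,0,0],-1]]'
python3 -c "
from h import *
st()"
```

```text
time: 25.65
tool_pos: [461.0, -79.9, 76.6]
tcp_rot: [-3.139, -0.002, 1.822]
contact_force: [-0.1, -0.4, 0.1]
grip_width: 46.1
finger_force: 0.0
time: 26.48
tool_pos: [461.4, -79.7, 78.5]
tcp_rot: [3.141, 0.0, 1.823]
contact_force: [0.5, 0.8, 0.7]
grip_width: 15.9
finger_force: 30.0
time: 27.32
tool_pos: [570.0, -70.5, 180.0]
tcp_rot: [-3.141, -0.0, 1.802]
contact_force: [0.9, -0.2, -1.0]
grip_width: 16.0
finger_force: 30.0
time: 28.15
tool_pos: [632.6, -69.0, 162.5]
tcp_rot: [3.141, 0.0, 1.802]
contact_force: [0.4, -0.6, -2.8]
grip_width: 16.0
finger_force: 30.0
t 28.15 tcp [632.6 -69.  162.5] rpy [3.141 0.    1.802] q [-0.23  0.61  1.31  0.    1.22 -0.46] w 16.0 ff 30.0 F [ 0.4 -0.6 -2.8]
```

```bash

python3 -m pendant '[[[0.04,0,-0.05],[0,0,0],-1],[[0,0,-0.1],[0,0,0],-1],[[0,0,-0.1],[0,0,0],-1],[[0,0,-0.07],[0,0,0],-1],[[0,0,-0.07],[0,0,0],-1],[[0,0,0],[0,0,0],-1],[[0,0,0],[0,0,0],-1],[[0,0,0],[0,0,0],-1],[[0,0,0],[0,0,0],-1],[[0,0,0],[0,0,0],-1]]'

```

```text
time: 28.98
tool_pos: [633.9, -68.9, 150.3]
tcp_rot: [3.141, 0.0, 1.802]
contact_force: [0.6, 0.4, -2.3]
grip_width: 15.8
finger_force: 30.0
```

```bash

python3 -m pendant '[[[0,0,-0.06],[0,0,0],-1],[[0,0,-0.06],[0,0,0],-1],[[0,0,-0.06],[0,0,0],-1],[[0,0,-0.06],[0,0,0],-1],[[0,0,-0.06],[0,0,0],-1],[[0,0,0],[0,0,0],-1],[[0,0,0],[0,0,0],-1],[[0,0,0],[0,0,0],-1],[[0,0,0],[0,0,0],-1],[[0,0,0],[0,0,0],-1]]'

```

```text
time: 29.82
tool_pos: [633.9, -68.9, 141.3]
tcp_rot: [3.141, 0.0, 1.802]
contact_force: [0.1, -0.0, -2.1]
grip_width: 15.9
finger_force: 30.0
```

```bash

python3 -m pendant '[[[0,0,-0.1],[0,0,0],-1],[[0,0,-0.1],[0,0,0],-1],[[0,0,-0.1],[0,0,0],-1],[[0,0,-0.07],[0,0,0],-1],[[0,0,-0.05],[0,0,0],-1],[[0,0,0],[0,0,0],-1],[[0,0,0],[0,0,0],-1],[[0,0,0],[0,0,0],-1],[[0,0,0],[0,0,0],-1],[[0,0,0],[0,0,0],-1]]'
python3 -m pendant '[[[0,0,0],[0,0,0],-0.3],[[0,0,0],[0,0,0],0],[[0,0,0],[0,0,0],0],[[0,0,0],[0,0,0],0],[[0,0,0.2],[0,0,0],0],[[0,0,0.6],[0,0,0],0],[[0,0,0.9],[0,0,0],0],[[0,0,0.9],[0,0,0],0],[[0,0,0.3],[0,0,0],0],[[0,0,0],[0,0,-0.3],0]]'
python3 -m pendant '[[[-0.52,0.86,0],[0,0,-0.7],0],[[-0.52,0.86,0],[0,0,-0.7],0],[[-0.52,0.86,0],[0,0,-0.7],0],[[-0.52,0.86,0],[0,0,-0.7],0],[[-0.52,0.86,0],[0,0,-0.7],0],[[-0.52,0.86,0],[0,0,-0.7],0],[[-0.52,0.86,0],[0,0,-0.7],0],[[-0.52,0.86,0],[0,0,-0.7],0],[[-0.52,0.86,0],[0,0,-0.7],0],[[-0.52,0.86,0],[0,0,-0.4],0]]'
python3 -m pendant '[[[0,0,0],[0,0,0],0],[[0,0,0],[0,0,0],0],[[0,0,0],[0,0,0],0],[[0,0,0],[0,0,0],0],[[0,0,0],[0,0,0],0],[[0,0,0],[0,0,0],0],[[0,0,0],[0,0,0],0],[[0,0,0],[0,0,0],0],[[0,0,0],[0,0,0],0],[[0,0,0],[0,0,0],0]]'>/dev/null
python3 -c "
from h import *
snap('w9')"
```

```text
time: 30.65
tool_pos: [633.8, -68.9, 128.5]
tcp_rot: [-3.142, -0.0, 1.802]
contact_force: [-0.9, 0.0, 0.0]
grip_width: 15.7
finger_force: 30.0
time: 31.48
tool_pos: [635.3, -69.2, 219.4]
tcp_rot: [3.135, 0.003, 1.766]
contact_force: [0.1, 0.7, -1.1]
grip_width: 45.7
finger_force: 0.0
time: 32.32
tool_pos: [476.8, 190.1, 215.5]
tcp_rot: [3.141, 0.0, 0.958]
contact_force: [-0.5, 0.6, 0.1]
grip_width: 45.8
finger_force: 0.0
t 33.15 tcp [477.9 189.  215.5] rpy [3.142 0.    0.962] q [ 0.23  0.35  1.6  -0.    1.2   0.84] w 46.1 ff 0.0 F [-0.1  0.2  0. ]
```

View pics/w9b.png

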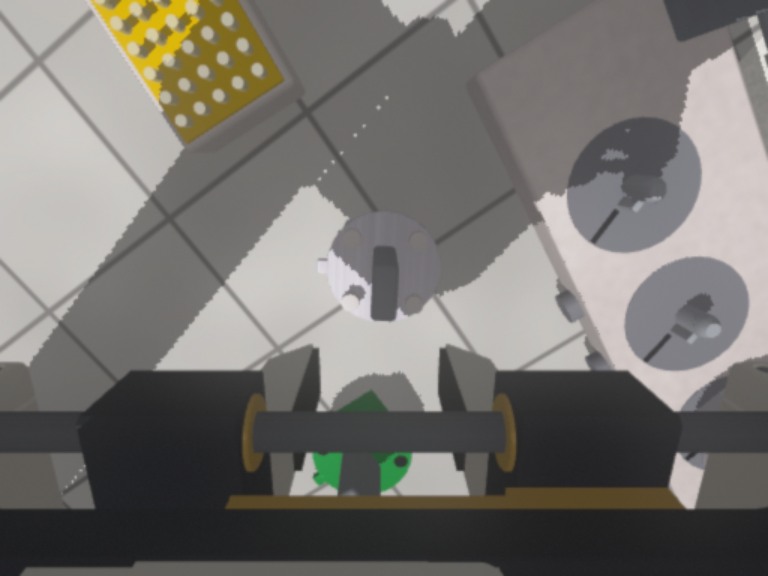

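c1's caps are at (350,239), (420,239), (352,301), (414,303) with its nose left at (319,266). Posts are A (635,184) and B (687,313).

```bash
python3 - <<'E'
from h import *
w=ld("w9")
fit(w,[(351,239),(420,239),(352,301),(414,303)],(318,266))
post(w,(635,184),(593,243),(567,702));post(w,(687,313),(646,362),(625,749))
E
```

```text
c [481.3 186.5  47. ] nose ang 2.521 len 48.6 cap angs [2.532 2.498 2.529 2.466] diag [np.float64(64.8), np.float64(66.0)] tool yaw 0.935
post [651.8 141.   50. ] key -2.692 len 45.4 pad 89.4 tool yaw 2.02
post [643.1  36.3  50. ] key -2.709 len 45.1 pad 89.5 tool yaw 2.003
```

```bash

python3 -m pendant '[[[0.08,-0.12,-0.37],[0,0,-0.13],0],[[0,0,-0.6],[0,0,0],0],[[0,0,-0.6],[0,0,0],0],[[0,0,-0.6],[0,0,0],0],[[0,0,-0.6],[0,0,0],0],[[0,0,-0.6],[0,0,0],0],[[0,0,-0.5],[0,0,0],0],[[0,0,-0.4],[0,0,0],0],[[0,0,-0.3],[0,0,0],0],[[0,0,0],[0,0,0],0]]'
python3 -m pendant '[[[0,0,0],[0,0,0],0],[[0,0,0],[0,0,0],0],[[0,0,0],[0,0,0],-1],[[0,0,0],[0,0,0],-1],[[0,0,0],[0,0,0],-1],[[0,0,0],[0,0,0],-1],[[0,0,0],[0,0,0],-1],[[0,0,0],[0,0,0],-1],[[0,0,0],[0,0,0],-1],[[0,0,0],[0,0,0],-1]]'
python3 -m pendant '[[[0,0,0.2],[0,0,0],-1],[[0,0,0.6],[0,0,0],-1],[[0,0,0.8],[0,0,0],-1],[[0,0,0.8],[0,0,0],-1],[[0,0,0.7],[0,0,0],-1],[[0,0,0.28],[0,0,0],-1],[[0,0,0],[0,0,0],-1],[[0,0,0],[0,0,0],-1],[[0,0,0],[0,0,0],-1],[[0,0,0],[0,0,0],-1]]'
python3 -m pendant '[[[0.6,-0.55,0],[0,0,0.9],-1],[[0.6,-0.55,0],[0,0,0.9],-1],[[0.6,-0.55,0],[0,0,0.9],-1],[[0.6,-0.55,0],[0,0,0.9],-1],[[0.6,-0.55,0],[0,0,0.9],-1],[[0.6,-0.55,0],[0,0,0.9],-1],[[0.6,-0.55,0],[0,0,0.9],-1],[[0.6,-0.55,0],[0,0,0.9],-1],[[0.4,-0.4,0],[0,0,0.7],-1],[[0.19,-0.21,0],[0,0,0.27],-1]]'
python3 -m pendant '[[[0,0,-0.3],[0,0,0],-1],[[0,0,-0.2],[0,0,0],-1],[[0,0,-0.1],[0,0,0],-1],[[0,0,0],[0,0,0],-1],[[0,0,0],[0,0,0],-1],[[0,0,0],[0,0,0],-1],[[0,0,0],[0,0,0],-1],[[0,0,0],[0,0,0],-1],[[0,0,0],[0,0,0],-1],[[0,0,0],[0,0,0],-1]]'
python3 -c "
from h import *
snap('w10')"
```

```text
time: 34.03
tool_pos: [479.3, 185.3, 76.8]
tcp_rot: [-3.14, 0.002, 0.947]
contact_force: [-0.5, 0.4, 0.1]
grip_width: 46.1
finger_force: 0.0
time: 34.87
tool_pos: [480.2, 185.5, 78.5]
tcp_rot: [-3.142, 0.0, 0.947]
contact_force: [-0.2, -0.8, 0.1]
grip_width: 15.8
finger_force: 30.0
time: 35.7
tool_pos: [479.4, 185.3, 178.3]
tcp_rot: [-3.14, 0.002, 0.947]
contact_force: [-1.0, 0.5, -2.3]
grip_width: 15.9
finger_force: 30.0
time: 36.53
tool_pos: [642.9, 33.2, 177.9]
tcp_rot: [-3.14, -0.0, 1.93]
contact_force: [-0.2, 0.3, -2.1]
grip_width: 15.6
finger_force: 30.0
time: 37.37
tool_pos: [642.0, 35.2, 162.1]
tcp_rot: [3.141, 0.0, 1.927]
contact_force: [-0.8, -0.4, -1.5]
grip_width: 15.7
finger_force: 30.0
t 37.37 tcp [642.   35.2 162.1] rpy [3.141 0.    1.927] q [-0.06  0.62  1.29 -0.    1.23 -0.42] w 15.7 ff 30.0 F [-0.8 -0.4 -1.5]
```

```bash

python3 -m pendant '[[[0,0,-0.1],[0,0,0],-1],[[0,0,-0.1],[0,0,0],-1],[[0,0,-0.07],[0,0,0],-1],[[0,0,-0.07],[0,0,0],-1],[[0,0,-0.05],[0,0,0],-1],[[0,0,0],[0,0,0],-1],[[0,0,0],[0,0,0],-1],[[0,0,0],[0,0,0],-1],[[0,0,0],[0,0,0],-1],[[0,0,0],[0,0,0],-1]]'

```

```text
time: 38.25
tool_pos: [642.0, 35.2, 150.3]
tcp_rot: [3.141, 0.0, 1.927]
contact_force: [-0.6, 0.6, -0.8]
grip_width: 15.4
finger_force: 30.0
```

```bash

python3 -m pendant '[[[0,0,-0.06],[0,0,0],-1],[[0,0,-0.06],[0,0,0],-1],[[0,0,-0.06],[0,0,0],-1],[[0,0,-0.06],[0,0,0],-1],[[0,0,-0.06],[0,0,0],-1],[[0,0,0],[0,0,0],-1],[[0,0,0],[0,0,0],-1],[[0,0,0],[0,0,0],-1],[[0,0,0],[0,0,0],-1],[[0,0,0],[0,0,0],-1]]'

```

```text
time: 39.08
tool_pos: [642.0, 35.2, 141.3]
tcp_rot: [3.141, 0.0, 1.927]
contact_force: [0.4, 0.5, -2.4]
grip_width: 16.0
finger_force: 30.0
```

```bash

python3 -m pendant '[[[0,0,-0.1],[0,0,0],-1],[[0,0,-0.1],[0,0,0],-1],[[0,0,-0.1],[0,0,0],-1],[[0,0,-0.07],[0,0,0],-1],[[0,0,-0.05],[0,0,0],-1],[[0,0,0],[0,0,0],-1],[[0,0,0],[0,0,0],-1],[[0,0,0],[0,0,0],-1],[[0,0,0],[0,0,0],-1],[[0,0,0],[0,0,0],-1]]'
python3 -m pendant '[[[0,0,0],[0,0,0],-0.3],[[0,0,0],[0,0,0],0],[[0,0,0],[0,0,0],0],[[0,0,0],[0,0,0],0],[[0,0,0.2],[0,0,0],0],[[0,0,0.6],[0,0,0],0],[[0,0,0.9],[0,0,0],0],[[0,0,0.9],[0,0,0],0],[[0,0,0.9],[0,0,0],0],[[0,0,0.9],[0,0,0],0]]'
python3 -m pendant '[[[-0.2,0.6,0.5],[0,0,0],0],[[-0.2,0.8,0.6],[0,0,0],0],[[-0.2,0.8,0],[0,0,0],0],[[0,0.8,0],[0,0,0],0],[[0,0.4,0],[0,0,0],0],[[0,0,0],[0,0,0],0],[[0,0,0],[0,0,0],0],[[0,0,0],[0,0,0],0],[[0,0,0],[0,0,0],0],[[0,0,0],[0,0,0],0]]'
python3 -c "
from h import *
st()
a=bot.capture('top')[110:300,60:460];b=bot.capture('scene')[110:310,60:460]
cv2.imwrite('pics/chk.png',cv2.resize(np.vstack([a,b]),None,fx=1.53,fy=1.53,interpolation=cv2.INTER_CUBIC))"
```

```text
time: 39.92
tool_pos: [641.9, 35.2, 128.5]
tcp_rot: [3.142, -0.0, 1.927]
contact_force: [-0.8, -0.0, -1.9]
grip_width: 16.0
finger_force: 30.0
time: 40.75
tool_pos: [641.8, 35.2, 262.5]
tcp_rot: [3.141, 0.0, 1.927]
contact_force: [1.1, -0.0, 0.5]
grip_width: 46.0
finger_force: 0.0
time: 41.58
tool_pos: [624.2, 135.9, 293.4]
tcp_rot: [-3.141, 0.0, 1.925]
contact_force: [-0.7, -0.0, -0.5]
grip_width: 45.8
finger_force: 0.0
t 41.58 tcp [624.2 135.9 293.4] rpy [-3.141  0.     1.925] q [ 0.09  0.53  1.08 -0.    1.52 -0.26] w 45.8 ff 0.0 F [-0.7 -0.  -0.5]
```

View pics/chk.png

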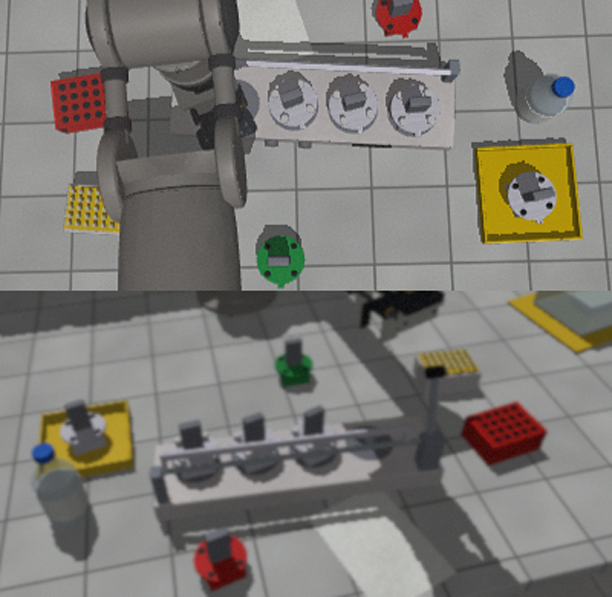

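The check picture shows three tubed carriers on the right-hand three posts, at (293,100), (352,103) and (413,105). The empty one is upright in the tray at (530,193), no fourth carrier is in sight, and the bystanders are in place. Now the lever goes down.

```bash

python3 -m pendant '[[[0.22,0.3,0],[0,0,0.95],0.5],[[0.22,0.3,0],[0,0,0.95],0.5],[[0.22,0.3,0],[0,0,0.95],0.5],[[0.22,0.3,0],[0,0,0.95],0.5],[[0.22,0.3,0],[0,0,0.95],0.5],[[0.22,0.3,0],[0,0,0.95],0.5],[[0.22,0.3,0],[0,0,0.95],0.5],[[0.22,0.3,0],[0,0,0.95],0.5],[[0.22,0.3,0],[0,0,0.95],0.5],[[0.14,0.15,0],[0,0,0.91],0.5]]'
python3 -m pendant '[[[0,0,0],[0,0,0],0.5],[[0,0,0],[0,0,0],0.5],[[0,0,0],[0,0,0],0.5],[[0,0,-0.3],[0,0,0],0.5],[[0,0,-0.4],[0,0,0],0.5],[[0,0,-0.5],[0,0,0],0.5],[[0,0,-0.5],[0,0,0],0.5],[[0,0,-0.4],[0,0,0],0.5],[[0,0,-0.1],[0,0,0],0.5],[[0,0,0],[0,0,0],0.5]]'
python3 -c "
from h import *
st()"
```

```text
time: 42.52
tool_pos: [688.0, 223.3, 293.1]
tcp_rot: [3.141, -0.0, 3.068]
contact_force: [-0.1, 0.1, 0.3]
grip_width: 69.1
finger_force: 0.0
time: 43.35
tool_pos: [686.9, 222.2, 226.2]
tcp_rot: [-3.141, -0.002, 3.061]
contact_force: [-0.3, -0.5, -0.5]
grip_width: 69.2
finger_force: 0.0
t 43.35 tcp [686.9 222.2 226.2] rpy [-3.141e+00 -2.000e-03  3.061e+00] q [ 0.21  0.74  0.89  0.    1.52 -1.28] w 69.2 ff 0.0 F [-0.3 -0.5 -0.5]
```

```bash

python3 -m pendant '[[[0,0,0],[0,0,0],-1],[[0,0,0],[0,0,0],-1],[[0,0,0],[0,0,0],-1],[[0,0,0],[0,0,0],-1],[[0,0,0],[0,0,0],-1],[[0,0,0],[0,0,0],-1],[[0,0,0],[0,0,0],-1],[[0,0,0],[0,0,0],-1],[[0,0,0],[0,0,0],-1],[[0,0,0],[0,0,0],-1]]'
python3 -m pendant '[[[-0.27,0.02,-0.08],[0,0,0],-1],[[-0.27,0.02,-0.07],[0,0,0],-1],[[-0.23,0.02,-0.1],[0,0,0],-1],[[-0.23,0.02,-0.13],[0,0,0],-1],[[-0.23,0.02,-0.13],[0,0,0],-1],[[-0.23,0.02,-0.17],[0,0,0],-1],[[-0.2,0.02,-0.17],[0,0,0],-1],[[-0.2,0.02,-0.17],[0,0,0],-1],[[-0.2,0.02,-0.2],[0,0,0],-1],[[-0.17,0.02,-0.2],[0,0,0],-1]]'
python3 -m pendant '[[[-0.17,0.01,-0.23],[0,0,0],-1],[[-0.17,0.01,-0.2],[0,0,0],-1],[[-0.13,0.01,-0.23],[0,0,0],-1],[[-0.1,0.01,-0.27],[0,0,0],-1],[[-0.1,0.01,-0.23],[0,0,0],-1],[[-0.1,0.01,-0.27],[0,0,0],-1],[[-0.07,0,-0.27],[0,0,0],-1],[[-0.03,0,-0.27],[0,0,0],-1],[[-0.03,0,-0.27],[0,0,0],-1],[[0,0,0],[0,0,0],-1]]'
python3 -m pendant '[[[0,0,-0.1],[0,0,0],-1],[[0,0,-0.1],[0,0,0],-1],[[0,0,0],[0,0,0],-1],[[0,0,0],[0,0,0],-1],[[0,0,0],[0,0,0],-1],[[0,0,0],[0,0,0],-1],[[0,0,0],[0,0,0],-1],[[0,0,0],[0,0,0],-1],[[0,0,0],[0,0,0],-1],[[0,0,0],[0,0,0],-1]]'
```

```text
time: 44.18
tool_pos: [687.6, 222.5, 227.7]
tcp_rot: [-3.141, 0.0, 3.062]
contact_force: [-0.2, -0.6, 1.4]
grip_width: 29.6
finger_force: 30.0
time: 45.02
tool_pos: [621.7, 227.6, 185.9]
tcp_rot: [-3.141, 0.004, 3.062]
contact_force: [1.9, -5.1, 3.1]
grip_width: 29.7
finger_force: 30.0
time: 45.85
tool_pos: [593.3, 229.8, 116.4]
tcp_rot: [-3.14, -0.001, 3.062]
contact_force: [0.8, -5.2, -2.6]
grip_width: 29.6
finger_force: 30.0
time: 46.68
tool_pos: [593.1, 229.8, 111.4]
tcp_rot: [-3.14, -0.002, 3.062]
contact_force: [-0.5, -5.5, -0.5]
grip_width: 29.7
finger_force: 30.0
```

```bash

python3 -m pendant '[[[0,0,-0.05],[0,0,0],-1],[[0,0,-0.05],[0,0,0],-1],[[0,0,-0.05],[0,0,0],-1],[[0,0,0],[0,0,0],-1],[[0,0,0],[0,0,0],-1],[[0,0,0],[0,0,0],-1],[[0,0,0],[0,0,0],-1],[[0,0,0],[0,0,0],-1],[[0,0,0],[0,0,0],-1],[[0,0,0],[0,0,0],-1]]'
python3 -m pendant '[[[0,0,-0.05],[0,0,0],-1],[[0,0,0],[0,0,0],-1],[[0,0,0],[0,0,0],-1],[[0,0,0],[0,0,0],-1],[[0,0,0],[0,0,0],-1],[[0,0,0],[0,0,0],-1],[[0,0,0],[0,0,0],-1],[[0,0,0],[0,0,0],-1],[[0,0,0],[0,0,0],-1],[[0,0,0],[0,0,0],-1]]'
```

```text
time: 47.52
tool_pos: [593.1, 229.8, 107.5]
tcp_rot: [-3.14, -0.002, 3.062]
contact_force: [-2.8, -5.6, 3.2]
grip_width: 29.9
finger_force: 30.0
time: 48.35
tool_pos: [593.1, 229.9, 107.5]
tcp_rot: [-3.141, -0.001, 3.062]
contact_force: [-6.0, -7.7, 12.3]
grip_width: 29.2
finger_force: 30.0
```

The stop is reached: z holds at 107.5 while the force rises. I'll release, back off upward, and check.

```bash

python3 -m pendant '[[[0,0,0.04],[0,0,0],-1],[[0,0,0],[0,0,0],0],[[0,0,0],[0,0,0],0.5],[[0,0,0],[0,0,0],0.5],[[0,0,0],[0,0,0],0.5],[[0,0,0],[0,0,0],0.5],[[0,0,0.2],[0,0,0],0.5],[[0,0,0.5],[0,0,0],0.5],[[0,0,0.9],[0,0,0],0.5],[[0,0,1],[0,0,0],0.5]]'
python3 -m pendant '[[[0,0,1],[0,0,0],0.5],[[-0.5,0,1],[0,0,0],0.5],[[-1,0,0.5],[0,0,0],0.5],[[-1,0,0],[0,0,0],0.5],[[-1,0,0],[0,0,0],0.5],[[-1,0,0],[0,0,0],0.5],[[0,0,0],[0,0,0],0.5],[[0,0,0],[0,0,0],0.5],[[0,0,0],[0,0,0],0.5],[[0,0,0],[0,0,0],0.5]]'
python3 -c "
from h import *
st()
a=bot.capture('top')[110:300,60:460];b=bot.capture('scene')[110:310,60:460]
cv2.imwrite('pics/chk2.png',cv2.resize(np.vstack([a,b]),None,fx=1.53,fy=1.53,interpolation=cv2.INTER_CUBIC))"
```

```text
time: 49.18
tool_pos: [592.8, 230.4, 184.8]
tcp_rot: [-3.141, -0.003, 3.062]
contact_force: [0.5, 0.0, 0.1]
grip_width: 69.0
finger_force: 0.0
time: 50.02
tool_pos: [459.8, 230.5, 260.1]
tcp_rot: [3.141, 0.001, 3.062]
contact_force: [0.3, 0.7, -0.0]
grip_width: 68.4
finger_force: 0.0
t 50.02 tcp [459.8 230.5 260.1] rpy [3.141e+00 1.000e-03 3.062e+00] q [ 0.32  0.31  1.53  0.    1.31 -1.18] w 68.4 ff 0.0 F [ 0.3  0.7 -0. ]
```

View pics/chk2.png

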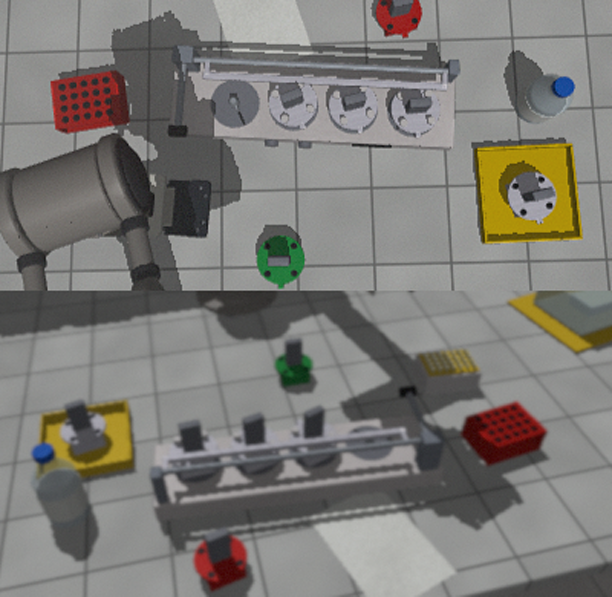

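The lever is down with its grip at (178,131). The three tubed carriers are on their posts, the empty one is upright in the tray, and the robot is clear of everything. Handing in.

```bash
python3 -c "
from plant import bot
print(bot.close_job())"
```

```text
the job is handed in; nothing more can be done
None
```

The changeover is done and handed in at about 50 s: the empty carrier stands in the tray, all three tubed carriers are home on their posts and the lever is fully down; the verdict was not shown.

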